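# Pack a specimen tin to height and crank it under the ram

### The job

Take the used tin off the slide's carriage and stand it on the white desiccator plate, then, with the carriage still at its loading end, stack spacer discs from the tray in the ring on the carriage with the specimen tin from the tray on top, using just as many discs as bring the tin's lid level with the height gauge's blade. Then crank the handwheel, never pushing the carriage itself, until the carriage pointer meets the line on the load frame, so that the tin stands centred under the ram. Leave the spare discs in the tray, everything upright and let go, and the jar, bowl and brush where they are.

Things in the scene. Friction and masses are not known exactly. Their poses are not given: they have to be found in the camera images.
- wheel (a joint): handwheel angle in rad, 0 at the start, growing as it is cranked clockwise seen from above; range 0 to 29.7. One full turn (6.28 rad) moves the carriage 36 mm. Turning it takes about 4 N at the handle; it stays where it is left
- carriage (a joint): carriage travel in m, 0 at the loading end, growing towards the load frame (+y of base); driven by the handwheel screw only and stiff (about 25 N) to direct pushing, which is not allowed
- base: grey bed of the screw slide, 100 mm wide (x), 405 mm long (y), 15 mm plate with a gearbox block (84 x 84 mm, 60 mm high) under the handwheel at its -y end. Origin on the bench; the carriage slides along its +y
- wheel_center (a point): centre of the handwheel's upper face, 78 mm above the bench; the wheel is a dark disc 112 mm across and 10 mm thick with a vertical axis
- handle_grip (a point): middle of the handwheel's upright round crank handle (black, 20 mm diameter, from 80 to 130 mm above the bench, freely spinning on its pin), 42 mm from the wheel axis, 110 mm above the bench; moves in a circle with the wheel and its own orientation means nothing
- carriage_top (a point): centre of the carriage's steel top (110 x 110 mm, 50 mm above the bench, with an engraved 56 mm circle); the stack stands here
- carriage_pointer (a point): tip of the small dark pointer on the near (-x) edge of the carriage, 66 mm from its centre line, 50 mm above the bench; travels with the carriage
- gauge_mark (a point): upper edge of the tip of the height gauge's blade: a post on the far (+x) edge of the carriage, 74 mm from the stack centre, carries a 4 mm thick blade that points at the stack; the point is 50 mm from the stack centre and 76 mm above the carriage top
- frame: fixed C-shaped load frame standing over the slide: column 118 mm behind (+x) the slide's centre line, 34 mm wide beam from there to 15 mm in front of the centre line, 200 to 230 mm above the bench, with a dial on top, and a ram hanging at the centre line whose 24 mm foot is 138 mm above the bench (12 mm over the gauge mark). Origin on the bench below the ram; its axes are parallel to the base's. Its place along the base varies
- frame_mark (a point): black line on the small aluminium block on the near side of the slide, 50 mm above the bench, fixed to the load frame level with the ram; the carriage pointer meets it when their y in the base's frame agree
- tray: shallow steel tray, fixed, 335 mm (x) by 240 mm (y), 3 mm floor, 14 mm high rim. Origin: centre of its underside
- used_tin: closed aluminium tin of the last test, 52 mm diameter, 27 mm high, standing on the carriage at the start. Origin: centre of its underside
- plate_top (a point): centre of the top of the white perforated desiccator plate, 90 mm diameter, 8 mm thick, fixed flat on the bench between the robot and the slide
- jar: small glass jar with black cap, 56 mm diameter, 75 mm high: not part of the job. Origin under its centre
- bowl: white ceramic bowl, 100 mm across, 40 mm high: not part of the job. Origin under its centre
- brush: hand brush about 170 mm long: not part of the job. Origin under its middle
- disc1: plain steel spacer disc, 52 mm diameter, 14 mm thick, four or five of them lie singly in the tray (an absent one has no pose); all alike. Origin: centre of its underside as it lay at the start
- disc2: plain steel spacer disc, 52 mm diameter, 14 mm thick, four or five of them lie singly in the tray (an absent one has no pose); all alike. Origin: centre of its underside as it lay at the start
- disc3: plain steel spacer disc, 52 mm diameter, 14 mm thick, four or five of them lie singly in the tray (an absent one has no pose); all alike. Origin: centre of its underside as it lay at the start
- disc4: plain steel spacer disc, 52 mm diameter, 14 mm thick, four or five of them lie singly in the tray (an absent one has no pose); all alike. Origin: centre of its underside as it lay at the start
- disc5: plain steel spacer disc, 52 mm diameter, 14 mm thick, four or five of them lie singly in the tray (an absent one has no pose); all alike. Origin: centre of its underside as it lay at the start
- tin_low: closed aluminium specimen tin, cylinder 52 mm diameter, 20 mm high over its lid; one of three possible heights (20, 34, 48 mm), exactly one of which is present, standing in the far left corner of the tray (+x, +y) at the start. Needs four discs under it to reach the mark. Origin: centre of its underside, z up its axis
- tin_mid: closed aluminium specimen tin, cylinder 52 mm diameter, 34 mm high over its lid; one of three possible heights (20, 34, 48 mm), exactly one of which is present, standing in the far left corner of the tray (+x, +y) at the start. Needs three discs under it to reach the mark. Origin: centre of its underside, z up its axis
- tin_tall: closed aluminium specimen tin, cylinder 52 mm diameter, 48 mm high over its lid; one of three possible heights (20, 34, 48 mm), exactly one of which is present, standing in the far left corner of the tray (+x, +y) at the start. Needs two discs under it to reach the mark. Origin: centre of its underside, z up its axis
Mind the look-alikes: they are no part of the job. What is shaped like the disc2 but brown or yellow is not meant. Leave any orange look-alike of the disc1 alone.

How it is judged:
By the outcome, as a careful person would: the job done as asked, in the order asked, and still so for the second after the job is handed in, with the robot touching nothing.
Of tin_low, tin_mid, tin_tall only 1 to 1 are there at a start; the rules pass over those that are not, and their reading is None.
Of disc1, disc2, disc3, disc4, disc5 only 4 to 5 are there at a start; the rules pass over those that are not, and their reading is None.
At some moment in a run one of used_tin may be knocked a few centimetres aside while the robot is not near it.
Once in a run the grip may slacken for a moment while it holds something.
It also fails if it takes over 210 s, if anything falls off the work surface, if the arm or the gripper's body presses on something with over 40 N, if the wrist force passes 120 N, or if a joint passes its speed limit or range.

### The arm

A 6-joint arm with a two-finger parallel gripper is mounted at the origin on the work surface. World frame = base frame: x ahead of the robot, y to its left, z up, the work surface at z = 0. Lengths are in m, angles in rad, forces in N, time in s.
With the tool pointing down it reaches from about 0.3 to 0.775 m from the base axis. Payload 14.6 kg.
Tool frame: the origin (TCP) lies midway between the tips of the shut fingers; the grasp point (between the pads) lies 19 mm behind it; z points along the fingers, x is the direction in which the jaws open and shut, and the axes are right-handed (so a half turn about z gives the same grasp; the last joint's range is limited). The gripper opens to 94 mm and grips with 3 to 60 N. Pads are 16 mm wide; open, the fingers measure 119 mm over their backs; the gripper's body (75 mm by 177 mm) begins 78 mm behind the grasp point.
Start: joints at [-1.325, 0.3, 1.521, -0, 1.321, -0.067], TCP at [0.169, -0.523, 0.205] pointing down, gripper open.
Joint ranges: [-3.03, 3.03], [-0.79, 2.21], [0.23, 2.52], [-1.04, 4.18], [0, 3.07], [-2.55, 2.55]. Speed limits (rad/s): [2.22, 2.22, 2.57, 3.14, 3.14, 3.14].

### API

Orientations are given as a 3x3 rotation matrix whose columns are the frame's x, y, z axes.
In Python, from cell import manip gives the robot as it stands.
- The arm moves only by the tool carry_out, never from a script. Its argument "moves" is text: rows parted by semicolons, each of 6 numbers parted by spaces: the shift along the tool's x, y, z in mm, then the turn, a rotation vector about the tool's x, y, z in degrees. A call has 1 to 20 rows; each row is the pose to reach, as a shift and turn from the pose commanded when the call began, along the tool's axes at that moment; what a row does not reach only later rows make up. A row lasts 1/12 s, in which the tool goes at most 41.7 mm and 7.16 degrees, less where a joint would pass 70% of its speed; a pose out of reach is approached as far as the arm can. A call with a gripper value outside its range is refused whole. "grip" is the closure, from 0 (fully open) to 1 (shut), set as the call begins (left out, the last holds). The fingers move at their own pace and stop on an object; "grip_force" is the grip in N (left out, the last holds). Time passes only in rows, so rows that repeat a pose let the fingers close. It gives the time, the measured TCP pose, the force and the opening at its end, in the units of the state.
- manip.observe(): the state, without advancing time (a new reading comes with each control period).
- manip.grab_frame(name): name is "scene" or "top" or "wrist"; returns a dict with "color" (400x640x3 uint8, red, green, blue), "fx", "fy", "cx", "cy" (pixels), "R" (3x3) and "t" (3): a world point X has camera coordinates R X + t; the wrist camera has in their place "T_tool_cam" (4x4, takes a point from camera to tool coordinates, whose origin is the TCP and whose axes are the tool frame's). Camera axes: x right, y down, z forward; pixel columns grow to the right and rows downward; lengths in m; the calibration is good to about 2 mm. A picture is of the moment at which its call begins: read the wrist's pose just before it. There is no depth.
- manip.job_done(): hands the job in, once; it reports no verdict.
Trained networks look in a picture, given as the dict that the camera call returned (one of the last four; its "shot" number tells which), for a name from the list of things; names that differ only in an ending like _2 or _b are one class to them, and where a whole thing is asked for, a point or a joint stands for the part that bears it (a point fixed in the world has none). Each returns a list of dicts, best first, with "conf" (0 to 1); they miss things now and then, are a little off and sometimes report something else, mostly with a low value. They report only what shows in the picture. A call takes as long as a camera call. They do not tell look-alikes from the thing itself.
- manip.boxes_of(picture, query): "xy" ([column, row] in pixels, amid what is visible of it).
The state is a dict: "clock": time; "joints": joint angles; "joint_vel": joint speeds; "joint_torque": joint torques, N m; "eef_pos": TCP position; "orientation": TCP orientation; "force": force on the tool from outside, world axes, zero at the start; "moment": the same for the moment, N m; "width": finger opening in m.
Only numpy, scipy, OpenCV 4.12 (cv2) and the standard library are available. Lean on these libraries where they do the work, as an engineer would, in place of code of your own. Each camera call takes 0.05 s, during which the arm holds its last target.

## Working session

There is one attempt and no reset: what is moved stays moved. The work goes in short steps, Python scripts to look and compute and a tool call to move; the robot and the scene stay as the last step left them, time stands still between calls to the robot, and variables do not carry over. Pictures are saved under pics/ and viewed, and the job is handed in when it is done.

Besides the shell and the picture viewer there is one more tool, called after "Call:" as name(argument=value, ...) on one line, values as JSON. carry_out: Moves the arm, as the interface text tells. Its arguments: {"type":"object","properties":{"moves":{"type":"string"},"grip":{"type":"number"},"grip_force":{"type":"number"}},"required":["moves"]}

```bash
ls; mkdir -p pics
cat > h.py <<'E'
import numpy as np, cv2
from cell import manip
def snap(name, fn=None):
    p=manip.grab_frame(name)
    if fn: cv2.imwrite('pics/'+fn+'.png', cv2.cvtColor(p['color'],cv2.COLOR_RGB2BGR))
    return p
def cam(p, s=None):
    if 'R' in p: return np.array(p['R']),np.array(p['t'])
    T=np.array(p['T_tool_cam']); Rt=np.array(s['orientation']); pt=np.array(s['eef_pos'])
    Rwc=Rt@T[:3,:3]; c=Rt@T[:3,3]+pt
    return Rwc.T, -Rwc.T@c
def at_z(p,uv,z,s=None):
    R,t=cam(p,s); d=np.array([(uv[0]-p['cx'])/p['fx'],(uv[1]-p['cy'])/p['fy'],1.])
    c=-R.T@t; d=R.T@d; return c+d*(z-c[2])/d[2]
def proj(p,X,s=None):
    R,t=cam(p,s); q=R@np.array(X)+t; return np.array([p['fx']*q[0]/q[2]+p['cx'],p['fy']*q[1]/q[2]+p['cy']])
E
python3 - <<'E'
from h import *
s=manip.observe(); print(s['eef_pos'],np.round(s['orientation'],3),s['width'],s['clock'],s['force'])
for n in ['scene','top','wrist']:
    p=snap(n,n+'0'); print(n,p['fx'],p['cx'],p['cy']); 
    R,t=cam(p,s); print(np.round(-R.T@t,3),np.round(R,2).tolist())
E
```

```text
pics
[ 0.16917788 -0.52305598  0.2048875 ] [[ 0.308 -0.951 -0.   ]
 [-0.951 -0.308  0.001]
 [-0.001 -0.    -1.   ]] 0.09403125619732855 0.0 [ 0.42987292 -0.56083462  0.23416893]
scene 452.5833317674891 322.2918184882466 194.1238133858649
[1.176 0.387 0.954] [[-0.45, 0.89, -0.01], [0.67, 0.34, -0.66], [-0.58, -0.3, -0.75]]
top 421.7392780588533 314.2266553655066 208.55908294462668
[0.296 0.043 1.289] [[0.0, -1.0, -0.01], [-0.98, -0.0, -0.18], [0.18, 0.01, -0.98]]
wrist 338.15971098450893 318.39749787196934 203.59766395086132
[ 0.235 -0.503  0.384] [[0.31, -0.95, -0.0], [-0.92, -0.3, 0.24], [-0.23, -0.07, -0.97]]
```

View pics/scene0.png

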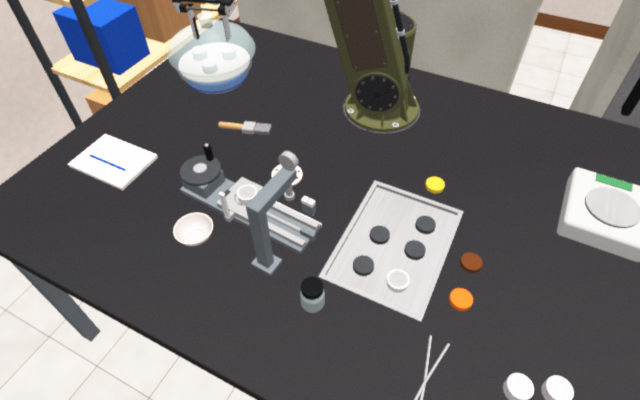

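View pics/top0.png

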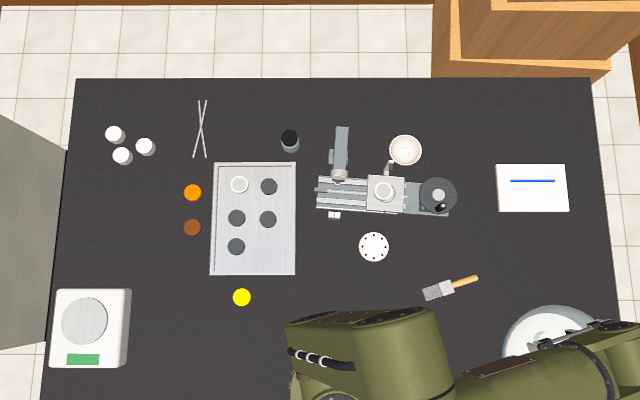

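Top view: slide at about (380,193) with used tin at (384,191), handwheel (438,195), plate (374,247), tray with four dark discs (269,186), (237,218), (268,219), (236,246) and tin (239,184). The look-alikes in orange, brown and yellow lie outside the tray.

Run:
```python
from h import *
p=snap('top'); q=snap('scene')
for n in ['used_tin','plate_top','disc1','tin_low','tin_mid','tin_tall','wheel_center','handle_grip','carriage_top','carriage_pointer','gauge_mark','frame_mark','jar','bowl','brush','tray','base']:
    for nm,pp in (('top',p),('scene',q)):
        print(n,nm,[(np.round(d['xy'],1).tolist(),round(d['conf'],2)) for d in manip.boxes_of(pp,n)][:5])
def crop(p,x0,y0,x1,y1,k,fn):
    c=cv2.cvtColor(p['color'],cv2.COLOR_RGB2BGR)[y0:y1,x0:x1]
    cv2.imwrite('pics/'+fn+'.png',cv2.resize(c,None,fx=k,fy=k,interpolation=cv2.INTER_CUBIC))
crop(p,200,110,470,290,2.9,'top_c'); crop(q,170,130,480,320,2.5,'sc_c')
```

```text
used_tin top [([384.3, 194.4], 0.81)]
used_tin scene [([245.1, 193.1], 0.52), ([192.5, 228.5], 0.29)]
plate_top top [([373.8, 244.2], 0.76), ([389.5, 193.0], 0.66)]
plate_top scene [([299.2, 178.2], 0.5)]
disc1 top [([242.4, 297.9], 0.78), ([267.6, 186.9], 0.6), ([236.1, 216.6], 0.56), ([235.2, 249.5], 0.54), ([196.2, 223.6], 0.54)]
disc1 scene [([363.3, 264.1], 0.9), ([417.7, 251.5], 0.85), ([380.1, 233.7], 0.83), ([470.4, 263.1], 0.82), ([268.3, 208.0], 0.69)]
tin_low top [([240.7, 184.4], 0.7)]
tin_low scene [([395.8, 278.7], 0.62), ([246.7, 126.9], 0.32)]
tin_mid top [([391.4, 192.5], 0.66), ([254.9, 223.8], 0.42)]
tin_mid scene []
tin_tall top [([391.8, 193.1], 0.23)]
tin_tall scene [([233.3, 202.6], 0.25)]
wheel_center top [([437.2, 193.9], 0.86)]
wheel_center scene [([202.3, 168.8], 0.61)]
handle_grip top [([441.3, 207.0], 0.4)]
handle_grip scene [([209.9, 151.2], 0.54)]
carriage_top top [([389.2, 192.6], 0.78)]
carriage_top scene [([231.6, 202.0], 0.82), ([203.7, 170.7], 0.52)]
carriage_pointer top [([390.0, 193.6], 0.72), ([437.7, 194.6], 0.21)]
carriage_pointer scene [([232.4, 199.5], 0.79)]
gauge_mark top [([392.4, 194.7], 0.87), ([269.3, 188.3], 0.61)]
gauge_mark scene [([232.4, 203.8], 0.72), ([267.1, 206.6], 0.72), ([248.9, 128.7], 0.7)]
frame_mark top [([338.9, 157.3], 0.61)]
frame_mark scene [([268.8, 207.0], 0.75), ([363.5, 262.7], 0.31)]
jar top [([290.4, 140.6], 0.78)]
jar scene [([313.1, 296.0], 0.94)]
bowl top [([404.5, 149.0], 0.95), ([340.9, 156.2], 0.17)]
bowl scene [([191.7, 225.1], 0.94)]
brush top [([444.3, 286.4], 0.94), ([391.2, 192.3], 0.38)]
brush scene [([245.7, 127.3], 0.58)]
tray top [([255.2, 220.5], 0.6)]
tray scene [([393.3, 247.7], 0.83)]
base top [([391.5, 192.9], 0.81), ([392.2, 195.9], 0.34)]
base scene []
```

```bash
ls pics
```

```text
sc_c.png
scene0.png
top0.png
top_c.png
wrist0.png
```

View pics/top_c.png

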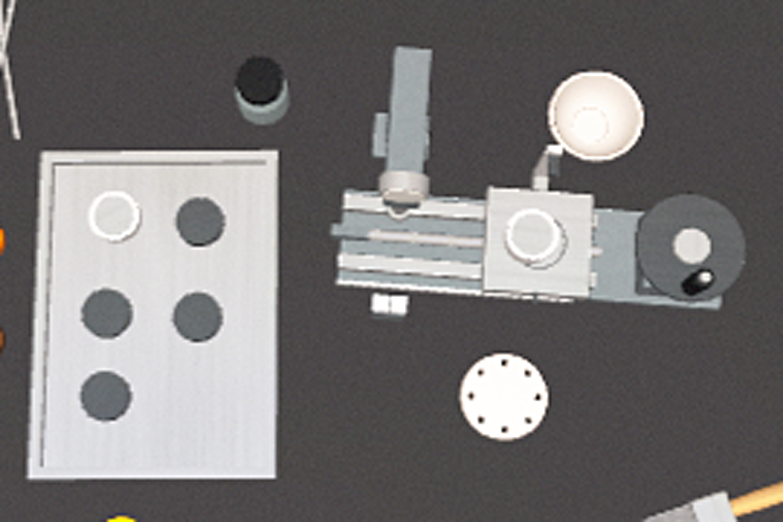

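View pics/sc_c.png

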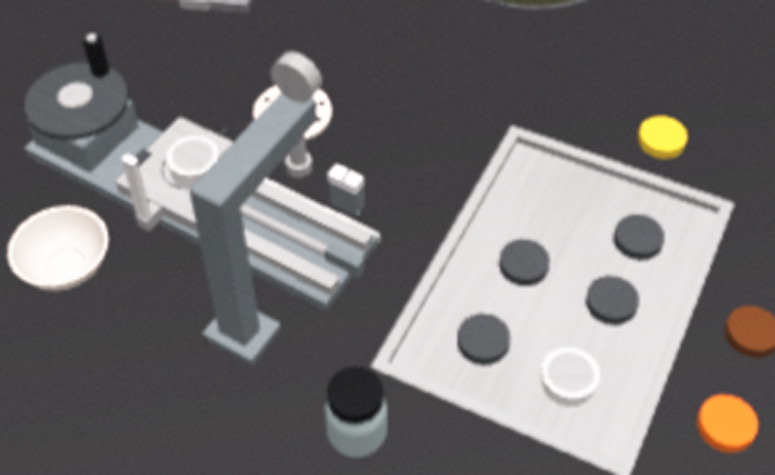

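Run:
```python
from h import *
p=snap('top'); q=snap('scene')
P=lambda u,v,z: np.round(at_z(p,(200+u/2.9,110+v/2.9),z),4)
Q=lambda u,v,z: np.round(at_z(q,(170+u/2.5,130+v/2.5),z),4)
T={'wheel':((691,246),(76,96),.078),'handletop':((706,274),(94,38),.13),'plate':((504,396),None,.008),'used':((533,235),(192,156),.077),
'dA':((200,221),(484,336),.017),'dB':((107,313),(613,297),.017),'dC':((198,317),(524,260),.017),'dD':((106,396),(640,235),.017),
'tin_low':((114,216),(571,373),.023),'tin_mid':((114,216),(571,373),.037),'tin_tall':((114,216),(571,373),.051),
'c1':((485,192),None,.05),'c2':((588,190),(183,121),.05),'c3':((588,297),None,.05),'c4':((484,293),None,.05),'mark':((389,303),(347,178),.05),
'bowl':((596,115),(58,248),.04),'jar':((260,80),(356,390),.075)}
for k,(a,b,z) in T.items(): print(k,P(*a,z),Q(*b,z) if b else '')
```

```text
wheel [ 0.5593 -0.3085  0.078 ] [ 0.5618 -0.3039  0.078 ]
handletop [ 0.5204 -0.3064  0.13  ] [ 0.5191 -0.2989  0.13  ]
plate [ 0.4138 -0.1256  0.008 ] 
used [ 0.5708 -0.1496  0.077 ] [ 0.5776 -0.1439  0.077 ]
dA [0.5994 0.196  0.017 ] [0.6051 0.2011 0.017 ]
dB [0.4997 0.292  0.017 ] [0.5059 0.2972 0.017 ]
dC [0.4956 0.1958 0.017 ] [0.5035 0.2012 0.017 ]
dD [0.4121 0.2899 0.017 ] [0.4197 0.2964 0.017 ]
tin_low [0.6034 0.2872 0.023 ] [0.6093 0.2913 0.023 ]
tin_mid [0.6    0.2845 0.037 ] [0.6178 0.2927 0.037 ]
tin_tall [0.5966 0.2818 0.051 ] [0.6264 0.2942 0.051 ]
c1 [ 0.6228 -0.1051  0.05  ] 
c2 [ 0.625  -0.2124  0.05  ] [ 0.5206 -0.1973  0.05  ]
c3 [ 0.5117 -0.2085  0.05  ] 
c4 [ 0.5158 -0.1019  0.05  ] 
mark [ 0.5052 -0.0042  0.05  ] [0.5121 0.0021 0.05  ]
bowl [ 0.71   -0.2258  0.04  ] [ 0.717  -0.2189  0.04  ]
jar [0.7365 0.1298 0.075 ] [0.7417 0.1347 0.075 ]
```

Both cameras agree, apart from a constant 6 mm/5 mm calibration offset, only if the tray tin is the 20 mm one. So it is tin_low, and it needs four discs. Next I hover over the carriage for a wrist view.

```bash
cat >> h.py <<'E'
def plan(xyz, yaw=None):
    s=manip.observe(); R=np.array(s['orientation']); p=np.array(s['eef_pos'])
    out=np.round(R.T@(np.array(xyz)-p)*1000,1)
    y=np.degrees(np.arctan2(R[1,0],R[0,0])); 
    print('shift',out, 'yaw now',round(y,2),'turn_z', None if yaw is None else round(-(yaw-y),2), 'rows', np.linalg.norm(out)/41.7)
E
python3 -c "
from h import *
plan((.572,-.147,.26),-93.8)"
```

```text
shift [-234.1 -499.   -54.5] yaw now -72.08 turn_z 21.72 rows 13.282299292379635
```

Call:
carry_out(moves="-20 -30 -50 0 0 0; -42 -70 -54.5 0 0 5; -60 -105 -54.5 0 0 10; -78 -140 -54.5 0 0 15; -96 -175 -54.5 0 0 20; -110 -210 -54.5 0 0 21.72; -125 -245 -54.5 0 0 21.72; -140 -280 -54.5 0 0 21.72; -155 -315 -54.5 0 0 21.72; -170 -350 -54.5 0 0 21.72; -185 -385 -54.5 0 0 21.72; -200 -420 -54.5 0 0 21.72; -215 -455 -54.5 0 0 21.72; -230 -485 -54.5 0 0 21.72; -234.1 -499 -54.5 0 0 21.72; -234.1 -499 -54.5 0 0 21.72; -234.1 -499 -54.5 0 0 21.72; -234.1 -499 -54.5 0 0 21.72", grip=0.15)

```text
clock: 3.55
eef_pos: [0.5714, -0.1477, 0.2599]
orientation: [[-0.067, -0.998, -0.0], [-0.998, 0.067, -0.0], [0.0, 0.0, -1.0]]
force: [0.6, 0.1, 0.9]
width: 0.08
```

```bash
python3 -c "
from h import *
s=manip.observe(); print(s['eef_pos'],np.round(s['orientation'],3).tolist(),np.round(s['joints'],2),s['width'])
p=snap('wrist','w1')
R,t=cam(p,s); print(-R.T@t)
import json; json.dump([s['eef_pos'].tolist(),np.array(s['orientation']).tolist()],open('s1.json','w'))
"
```

```text
[ 0.57139755 -0.14765832  0.25991734] [[-0.067, -0.998, -0.0], [-0.998, 0.067, -0.0], [0.0, 0.0, -1.0]] [-0.31  0.36  1.32 -0.    1.47  1.32] 0.08003274794287486
[ 0.63990904 -0.15261106  0.43906321]
```

View pics/w1.png

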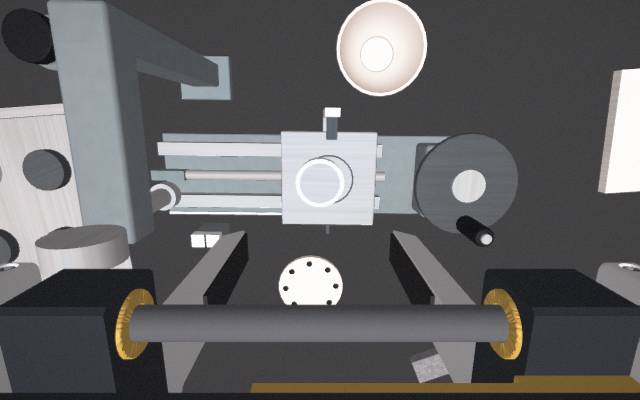

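```bash
cat >> h.py <<'E'
def crop(fn,x0,y0,x1,y1,k,out):
    c=cv2.imread('pics/'+fn+'.png')[y0:y1,x0:x1]
    cv2.imwrite('pics/'+out+'.png',cv2.resize(c,None,fx=k,fy=k,interpolation=cv2.INTER_CUBIC))
E
python3 -c "
from h import *
crop('w1',260,100,400,245,4,'w1a'); crop('w1',140,120,530,250,2,'w1b')"
```

```text
(no output)
```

View pics/w1a.png

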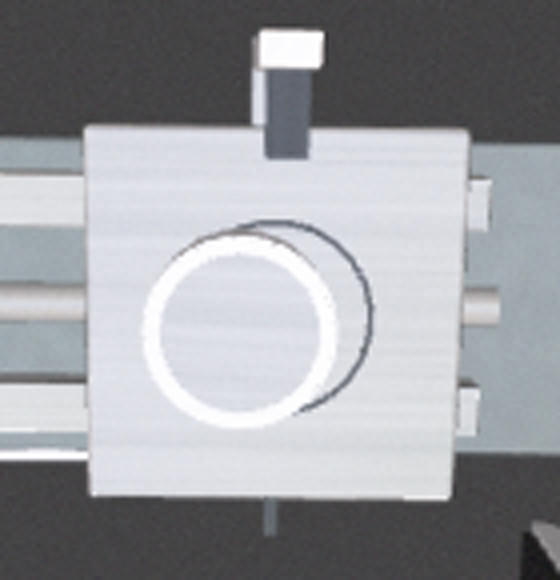

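View pics/w1b.png

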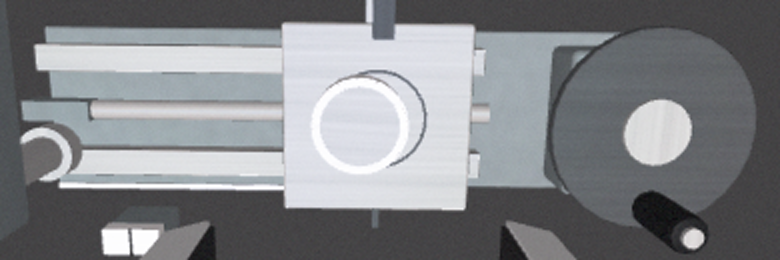

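Run:
```python
from h import *
import json
e,o=json.load(open('s1.json')); s=dict(eef_pos=e,orientation=o)
p=snap('wrist')
A=lambda u,v,z: np.round(at_z(p,(260+(u+.5)/4-.5,100+(v+.5)/4-.5),z,s)[:2],4)
B=lambda u,v,z: np.round(at_z(p,(140+(u+.5)/2-.5,120+(v+.5)/2-.5),z,s)[:2],4)
c=np.array([A(84,126,.05),A(468,130,.05),A(450,498,.05),A(90,495,.05)]); print(c, c.mean(0),np.linalg.norm(np.roll(c,-1,0)-c,axis=1))
d=(c[0]+c[3]-c[1]-c[2]); print('yaw y axis',np.degrees(np.arctan2(-d[0],d[1]))); d=(c[0]+c[1]-c[2]-c[3]); print('x axis',np.degrees(np.arctan2(d[1],d[0])))
print('circle',A(275,317,.05),'ptr',A(270,535,.05),'blade tip',A(287,158,.126),'post top',A(291,50,.13))
print('used',A(240,330,.077))
print('wheel',B(657,132,.078),'handle top',B(693,238,.13),'mark',B(132,240,.05), 'ram',B(46,153,.138))
P=lambda u,v,z: np.round(at_z(p,(u,v),z,s)[:2],4)
print('plate',P(310.5,284,.008))
```

```text
[[ 0.6313 -0.1093]
 [ 0.623  -0.2171]
 [ 0.515  -0.2089]
 [ 0.5232 -0.101 ]] [ 0.573125 -0.159075] [0.10811905 0.10831085 0.10821114 0.10841817]
yaw y axis -4.374329360076925
x axis -4.366263838460642
circle [ 0.5735 -0.1597] ptr [ 0.5069 -0.1542] blade tip [ 0.6228 -0.1632] post top [ 0.6464 -0.1653]
used [ 0.5752 -0.1495]
wheel [ 0.5607 -0.3102] handle top [ 0.5187 -0.3068] mark [ 0.5086 -0.0064] ram [ 0.5825 -0.0064]
plate [ 0.42   -0.1268]
```

```bash
python3 -c "
from h import *
plan((.5752,-.1495,.056),-94.37)"
```

```text
shift [  1.2  -3.9 204.3] yaw now -93.87 turn_z 0.5 rows 4.9002576699203555
```

Call:
carry_out(moves="1.2 -3.9 30 0 0 0.5; 1.2 -3.9 65 0 0 0.5; 1.2 -3.9 100 0 0 0.5; 1.2 -3.9 135 0 0 0.5; 1.2 -3.9 165 0 0 0.5; 1.2 -3.9 185 0 0 0.5; 1.2 -3.9 198 0 0 0.5; 1.2 -3.9 204 0 0 0.5; 1.2 -3.9 204 0 0 0.5; 1.2 -3.9 204 0 0 0.5; 1.2 -3.9 204 0 0 0.5")

```text
clock: 4.57
eef_pos: [0.5765, -0.1488, 0.0575]
orientation: [[-0.075, -0.997, 0.002], [-0.997, 0.075, -0.001], [0.001, -0.002, -1.0]]
force: [-0.7, -0.3, 0.3]
width: 0.0801
```

Call:
carry_out(moves="0 0 0 0 0 0; 0 0 0 0 0 0; 0 0 0 0 0 0; 0 0 0 0 0 0; 0 0 0 0 0 0; 0 0 0 0 0 0; 0 0 0 0 0 0; 0 0 0 0 0 0", grip=1, grip_force=20)

```text
clock: 5.23
eef_pos: [0.5759, -0.1485, 0.0561]
orientation: [[-0.075, -0.997, 0.0], [-0.997, 0.075, -0.0], [0.0, -0.0, -1.0]]
force: [-1.0, 0.3, 3.4]
width: 0.0515
```

```bash
python3 -c "
from h import *
s=manip.observe(); print(s['eef_pos'],s['width'],s['force'])
p=snap('wrist','w2')"
```

```text
[ 0.57588936 -0.14849549  0.05613339] 0.051491216355064595 [-1.04614473  0.26904271  3.35134002]
```

View pics/w2.png

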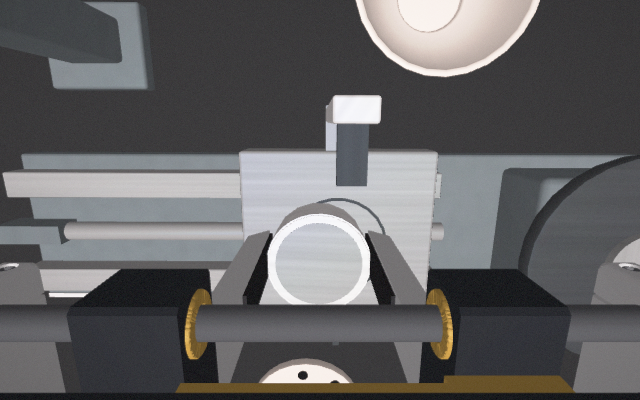

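```bash
python3 -c "
from h import *
s=manip.observe()
p=snap('wrist')
print(at_z(p,(319.2,263),.077,s),s['eef_pos']); 
plan(at_z(p,(319.2,263),.077,s))
plan((.420,-.1268,.14)); plan((.420,-.1268,.016))"
```

```text
[ 0.57489289 -0.14914428  0.077     ] [ 0.57590129 -0.14847939  0.05614065]
shift [  0.7   0.9 -20.9] yaw now -94.3 turn_z None rows 0.5019443015139348
shift [ -9.9 157.  -83.9] yaw now -94.3 turn_z None rows 4.275465314466406
shift [ -9.9 157.   40.1] yaw now -94.3 turn_z None rows 3.893100544431537
```

Call:
carry_out(moves="0 0 -20 0 0 0; 0 0 -45 0 0 0; 0 5 -75 0 0 0; -2 30 -84 0 0 0; -5 60 -84 0 0 0; -8 95 -84 0 0 0; -9.9 130 -84 0 0 0; -9.9 152 -75 0 0 0; -9.9 158 -45 0 0 0; -9.9 158 -15 0 0 0; -9.9 158 10 0 0 0; -9.9 158 25 0 0 0; -9.9 158 34 0 0 0; -9.9 158 37 0 0 0; -9.9 158 39 0 0 0; -9.9 158 40 0 0 0; -9.9 158 40.5 0 0 0; -9.9 158 40.5 0 0 0; -9.9 158 40.5 0 0 0")

```text
clock: 6.92
eef_pos: [0.4193, -0.1268, 0.016]
orientation: [[-0.075, -0.997, 0.001], [-0.997, 0.075, -0.0], [0.0, -0.001, -1.0]]
force: [-0.1, 0.1, -2.0]
width: 0.0514
```

```bash
python3 -c "
from h import *
s=manip.observe(); print(s['eef_pos'],s['width'],s['force'])
p=snap('wrist','w3')"
```

```text
[ 0.41926971 -0.12683826  0.01595001] 0.05142286706932163 [-0.13565474  0.07361879 -1.99552124]
```

View pics/w3.png

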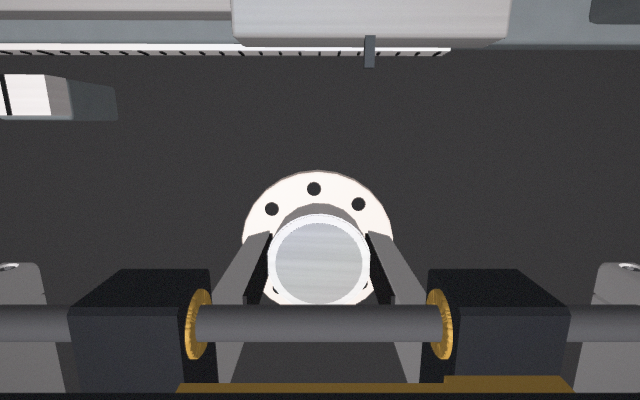

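Call:
carry_out(moves="0 0 0.8 0 0 0; 0 0 1.3 0 0 0; 0 0 1.3 0 0 0; 0 0 1.3 0 0 0")

```text
clock: 7.3
eef_pos: [0.419, -0.1268, 0.0142]
orientation: [[-0.075, -0.997, 0.0], [-0.997, 0.075, -0.0], [0.0, -0.0, -1.0]]
force: [0.2, -0.1, -1.4]
width: 0.0514
```

Call:
carry_out(moves="0 0 0 0 0 0; 0 0 0 0 0 0; 0 0 0 0 0 0; 0 0 0 0 0 0; 0 0 -8 0 0 0; 0 0 -30 0 0 0; 0 0 -65 0 0 0; 0 0 -100 0 0 0; 0 0 -135 0 0 0; 0 0 -170 0 0 0; 0 0 -205 0 0 0; 0 0 -240 0 0 0; 0 0 -250 0 0 0; 0 0 -250 0 0 0", grip=0.2)

```text
clock: 8.47
eef_pos: [0.4196, -0.127, 0.2671]
orientation: [[-0.075, -0.997, 0.005], [-0.997, 0.075, -0.002], [0.002, -0.005, -1.0]]
force: [-0.2, 0.2, -0.4]
width: 0.0754
```

```bash
python3 -c "
from h import *
s=manip.observe(); print(s['eef_pos'],s['width'],s['force'])
p=snap('wrist','w4')
plan((.46,.243,.25))"
```

```text
[ 0.41963862 -0.12698916  0.26713537] 0.07536835141294079 [-0.17336616  0.24626975 -0.40729885]
shift [-371.8  -13.1   14.5] yaw now -94.3 turn_z None rows 8.928373492227305
```

View pics/w4.png

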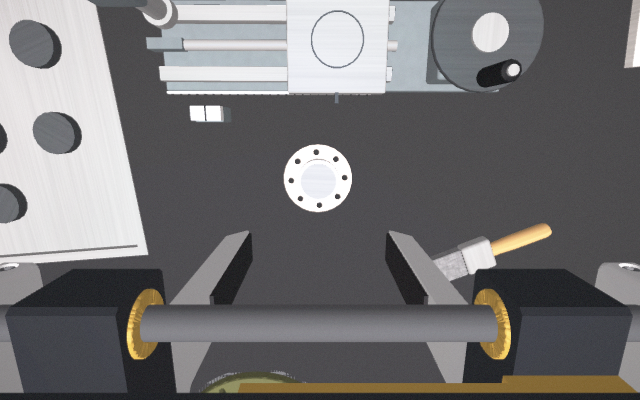

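The used tin stands centred on the plate (318,180), and the engraved circle is clear at (337,39). Next is the tray hover.

Call:
carry_out(moves="-20 0 10 0 0 0; -55 0 14 0 0 0; -95 0 14 0 0 0; -135 0 14 0 0 0; -175 0 14 0 0 0; -215 0 14 0 0 0; -255 -3 14 0 0 0; -295 -6 14 0 0 0; -330 -10 14 0 0 0; -360 -13 14 0 0 0; -371.8 -13 14 0 0 0; -371.8 -13 14 0 0 0; -371.8 -13 14 0 0 0; -371.8 -13 14 0 0 0; -371.8 -13 14 0 0 0")

```text
clock: 9.77
eef_pos: [0.4598, 0.2417, 0.25]
orientation: [[-0.076, -0.997, -0.0], [-0.997, 0.076, -0.0], [0.0, 0.0, -1.0]]
force: [-0.5, 0.9, 0.3]
width: 0.075
```

```bash
python3 -c "
from h import *
s=manip.observe(); print(s['eef_pos'],s['joints'])
p=snap('wrist','w5')
g=cv2.cvtColor(p['color'],cv2.COLOR_RGB2GRAY)
import json; json.dump([s['eef_pos'].tolist(),np.array(s['orientation']).tolist()],open('s5.json','w'))
m=((g<110)*255).astype(np.uint8)
n,l,st,ce=cv2.connectedComponentsWithStats(m)
for i in range(1,n):
    if 800<st[i,4]<8000: print(st[i],ce[i], at_z(p,ce[i],.017,s))
"
```

```text
[0.45981993 0.24171121 0.25002652] [ 4.13525698e-01  1.99847343e-01  1.54158496e+00 -1.38305905e-04
  1.40044452e+00  2.06083432e+00]
[ 326   26   45   50 1753] [347.64061609  50.76554478] [0.6022493  0.19744953 0.017     ]
[ 332  121   42   43 1419] [352.26849894 142.32769556] [0.49998454 0.19756293 0.017     ]
[ 252  125   43   42 1430] [273.07692308 145.33076923] [0.50367097 0.29283049 0.017     ]
[ 262  194   41   41 1279] [281.94370602 214.26426896] [0.41714446 0.29093682 0.017     ]
```

View pics/w5.png

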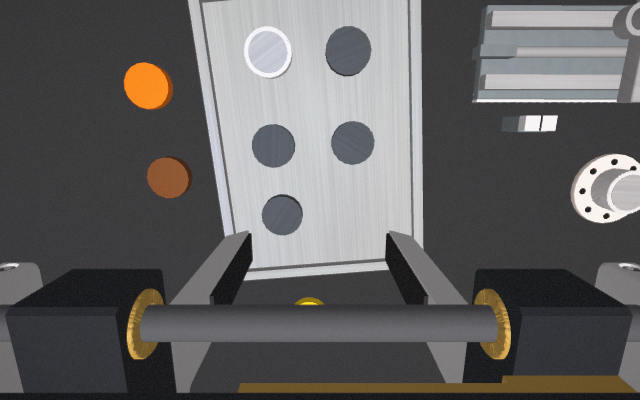

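Candidates: dark discs in the tray at (348,51), (352,142), (273,145) and (282,214) fit as plain steel. The orange (148,85), brown (169,177) and yellow (308,300) discs lie outside the tray and are look-alikes. The specimen tin is at (268,52).

```bash
python3 -c "
from h import *
crop('w5',190,0,430,240,2.4,'w5c')
plan((.500,.1976,.0055),-94.37)"
```

```text
shift [ 41.  -43.3 244.7] yaw now -94.38 turn_z -0.01 rows 6.039832928333708
```

View pics/w5c.png

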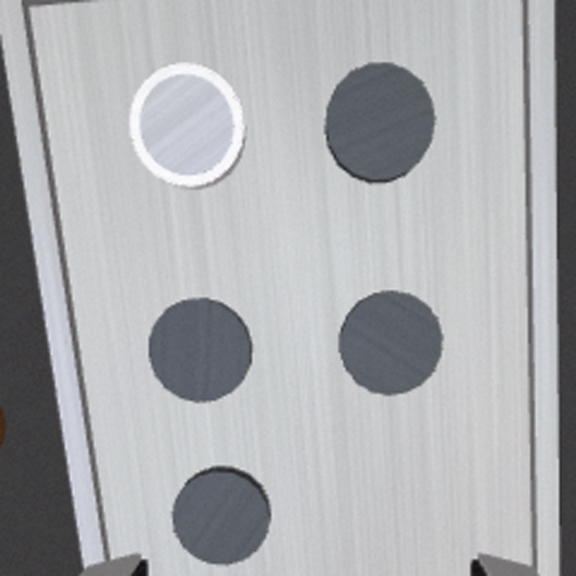

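Confirmed: four grey steel discs, and I take the one at (352,142) first.

Call:
carry_out(moves="15 -15 20 0 0 0; 30 -32 50 0 0 0; 41 -43.3 85 0 0 0; 41 -43.3 120 0 0 0; 41 -43.3 155 0 0 0; 41 -43.3 190 0 0 0; 41 -43.3 215 0 0 0; 41 -43.3 232 0 0 0; 41 -43.3 240 0 0 0; 41 -43.3 244.5 0 0 0; 41 -43.3 244.5 0 0 0; 41 -43.3 244.5 0 0 0; 41 -43.3 244.5 0 0 0")

```text
clock: 10.9
eef_pos: [0.5006, 0.199, 0.0069]
orientation: [[-0.075, -0.997, 0.002], [-0.997, 0.075, 0.001], [-0.001, -0.002, -1.0]]
force: [-0.3, -0.2, 0.6]
width: 0.0752
```

Call:
carry_out(moves="0 0 0 0 0 0; 0 0 0 0 0 0; 0 0 0 0 0 0; 0 0 0 0 0 0; 0 0 0 0 0 0; 0 0 0 0 0 0; 0 0 0 0 0 0; 0 0 0 0 0 0", grip=1, grip_force=30)

```text
clock: 11.57
eef_pos: [0.5, 0.1989, 0.0059]
orientation: [[-0.075, -0.997, 0.0], [-0.997, 0.075, 0.0], [-0.0, -0.0, -1.0]]
force: [-0.7, -0.2, 5.0]
width: 0.0513
```

```bash
cat >> h.py <<'E'
def held(fn, z, thr=110, lo=2000):
    """dark disc between the fingers: its centre in tool xy (mm)"""
    s=manip.observe(); p=snap('wrist',fn)
    print(np.round(s['eef_pos'],4),s['width'],np.round(s['force'],1))
    return s,p
E
python3 -c "
from h import *
held('w6',0)"
```

```text
[0.5    0.1989 0.0059] 0.05129646806152037 [-0.7 -0.2  5. ]
```

View pics/w6.png

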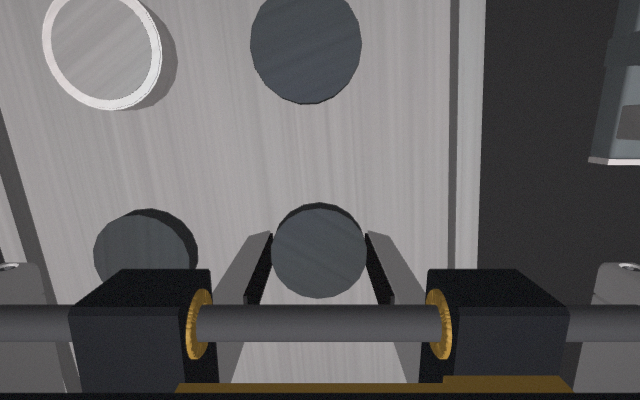

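```bash
python3 -c "
from h import *
crop('w6',240,180,400,320,4,'w6c')
s=manip.observe(); p=snap('wrist')
plan(at_z(p,(319,252.5),.017,s))
plan((.5735,-.1597,.0559),-94.37)"
```

```text
shift [  0.7  -0.8 -11.1] yaw now -94.29 turn_z None rows 0.26740490949038664
shift [ 352.1 -100.1  -50. ] yaw now -94.29 turn_z 0.08 rows 8.859748498325585
```

View pics/w6c.png

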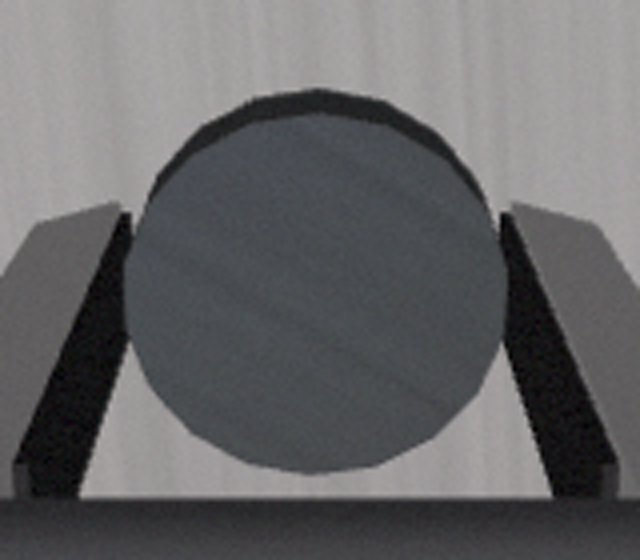

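Call:
carry_out(moves="0 0 -15 0 0 0; 0 0 -40 0 0 0; 0 20 -70 0 0 0; 10 45 -95 0 0 0; 40 65 -110 0 0 0; 75 65 -110 0 0 0; 110 65 -110 0 0 0; 145 65 -110 0 0 0; 180 65 -110 0 0 0; 215 65 -110 0 0 0; 250 65 -110 0 0 0; 285 65 -110 0 0 0; 320 65 -110 0 0 0; 345 45 -110 0 0 0; 352 15 -110 0 0 0; 352 -20 -110 0 0 0; 352 -55 -110 0 0 0; 352 -85 -110 0 0 0; 352 -98 -110 0 0 0; 352 -100 -110 0 0 0")

```text
clock: 13.33
eef_pos: [0.5747, -0.1595, 0.1146]
orientation: [[-0.074, -0.997, -0.001], [-0.997, 0.074, 0.0], [-0.0, 0.001, -1.0]]
force: [-1.1, 0.2, -1.5]
width: 0.0513
```

Call:
carry_out(moves="0 0 10 0 0 0; 0 0 25 0 0 0; 0 0 35 0 0 0; 0 0 35 0 0 0; 0 0 35 0 0 0")

```text
clock: 13.75
eef_pos: [0.5725, -0.1596, 0.0803]
orientation: [[-0.075, -0.997, -0.001], [-0.997, 0.075, 0.0], [-0.0, 0.001, -1.0]]
force: [-1.0, 0.2, 0.4]
width: 0.0511
```

```bash
python3 -c "
from h import *
held('w7',0)
crop('w7',220,100,420,300,3,'w7c')
"
```

```text
[ 0.5725 -0.1596  0.0803] 0.051082194359341804 [-1.   0.2  0.4]
```

View pics/w7c.png

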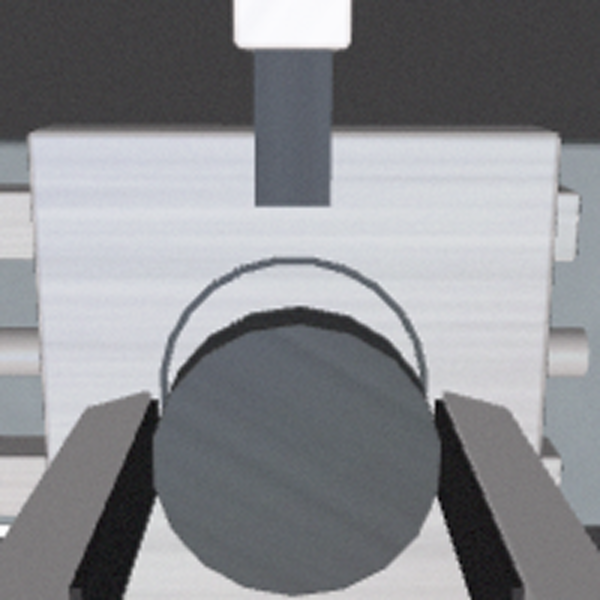

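```bash
cat >> h.py <<'E'
from scipy.optimize import least_squares
def fitcirc(p,s,z,r,L=None,Rr=None,T=None,B=None,x0=None):
    a=np.linspace(0,2*np.pi,181)
    R,t=cam(p,s)
    def f(v):
        X=np.c_[v[0]+r*np.cos(a),v[1]+r*np.sin(a),np.full_like(a,z)]@R.T+t
        u=p['fx']*X[:,0]/X[:,2]+p['cx']; w=p['fy']*X[:,1]/X[:,2]+p['cy']
        o=[]
        if L is not None:o.append(u.min()-L)
        if Rr is not None:o.append(u.max()-Rr)
        if T is not None:o.append(w.min()-T)
        if B is not None:o.append(w.max()-B)
        return o
    q=least_squares(f,x0 if x0 is not None else np.array(s['eef_pos'])[:2],x_scale=.01,diff_step=1e-3)
    return q.x,np.round(q.fun,2)
E
python3 - <<'E'
from h import *
s=manip.observe(); p=snap('wrist')
X=lambda u:220+(u+.5)/3-.5
Y=lambda u:100+(u+.5)/3-.5
a,e=fitcirc(p,s,.05,.028,X(161),X(427),Y(258)); print(a,e)
b,e2=fitcirc(p,s,.0914,.026,X(154),X(440),Y(325),Y(595)); print(b,e2)
R=np.array(s['orientation']); print('ring-disc in tool mm',R.T@np.r_[a-b,0]*1000, 'disc-tcp',R.T@np.r_[b-s['eef_pos'][:2],0]*1000)
E
```

```text
[ 0.5738715  -0.15958104] [ 1.33 -1.32 -0.08]
[ 0.57221357 -0.16009521] [-1.09  1.09 -0.55  0.72]
ring-disc in tool mm [-6.37260307e-01 -1.61461722e+00  1.54139914e-04] disc-tcp [ 4.71945212e-01  7.50638623e-01 -6.36900960e-05]
```

Call:
carry_out(moves="-0.6 -1 6 0 0 0; -0.6 -1 14 0 0 0; -0.6 -1 20 0 0 0; -0.6 -1 24 0 0 0; -0.6 -1 26 0 0 0; -0.6 -1 26.5 0 0 0; -0.6 -1 26.5 0 0 0; -0.6 -1 26.5 0 0 0; -0.6 -1 26.5 0 0 0")

```text
clock: 14.6
eef_pos: [0.5745, -0.1591, 0.0544]
orientation: [[-0.075, -0.997, 0.0], [-0.997, 0.075, -0.0], [0.0, -0.0, -1.0]]
force: [-0.5, 0.2, -0.4]
width: 0.0514
```

```bash
python3 -c "
from h import *
held('w8',0)
crop('w8',220,140,420,300,3,'w8c')
"
```

```text
[ 0.5745 -0.1591  0.0544] 0.05135255886842501 [-0.5  0.2 -0.4]
```

View pics/w8c.png

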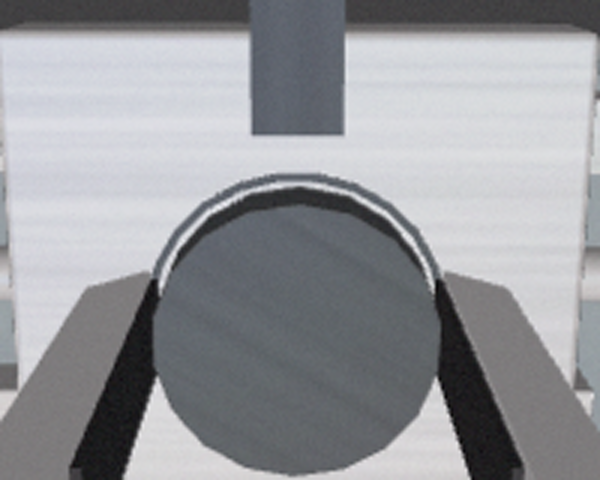

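Call:
carry_out(moves="0 0 0.8 0 0 0; 0 0 1.2 0 0 0; 0 0 1.2 0 0 0")

```text
clock: 14.9
eef_pos: [0.5743, -0.1591, 0.0529]
orientation: [[-0.075, -0.997, 0.0], [-0.997, 0.075, -0.0], [0.0, -0.0, -1.0]]
force: [-0.7, 0.3, -0.4]
width: 0.0512
```

Call:
carry_out(moves="0 0 0 0 0 0; 0 0 0 0 0 0; 0 0 0 0 0 0; 0 0 -1 0 0 0; 0 0 -8 0 0 0; 0 0 -30 0 0 0; 0 0 -60 0 0 0; 0 0 -60 0 0 0; 0 0 -60 0 0 0", grip=0.2)

```text
clock: 15.65
eef_pos: [0.5751, -0.1593, 0.115]
orientation: [[-0.075, -0.997, 0.003], [-0.997, 0.075, -0.001], [0.001, -0.003, -1.0]]
force: [-0.5, -0.5, -1.4]
width: 0.0752
```

```bash
python3 -c "
from h import *
held('w9',0)
crop('w9',220,60,420,300,2.4,'w9c')
"
```

```text
[ 0.5751 -0.1593  0.115 ] 0.07519313550257042 [-0.5 -0.5 -1.4]
```

View pics/w9c.png

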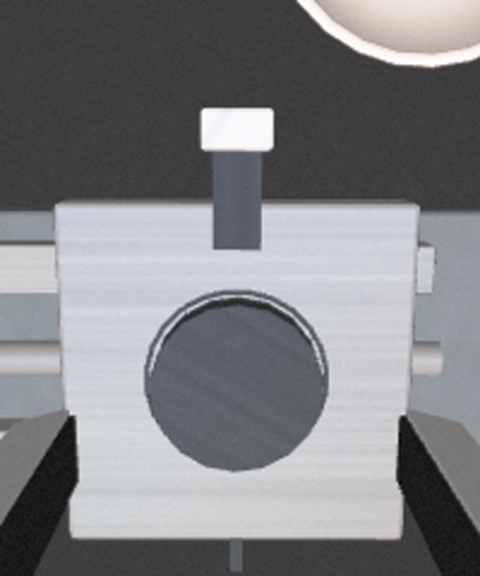

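```bash
python3 -c "
from h import *
plan((.60,.1985,.13),-94.37)"
```

```text
shift [-358.5    1.2  -16.7] yaw now -94.3 turn_z 0.07 rows 8.606493125299721
```

Call:
carry_out(moves="0 25 0 0 0 0; 0 60 0 0 0 0; 0 95 0 0 0 0; -5 130 0 0 0 0; -20 155 0 0 0 0; -50 165 0 0 0 0; -85 165 0 0 0 0; -120 165 0 0 0 0; -155 165 0 0 0 0; -190 165 0 0 0 0; -225 160 0 0 0 0; -260 150 0 0 0 0; -295 130 0 0 0 0; -325 105 -10 0 0 0; -345 75 -17 0 0 0; -358 42 -17 0 0 0; -358 15 -17 0 0 0; -358 1 -17 0 0 0; -358 1 -17 0 0 0; -358 1 -17 0 0 0")

```text
clock: 17.37
eef_pos: [0.5995, 0.1977, 0.1284]
orientation: [[-0.075, -0.997, -0.002], [-0.997, 0.075, -0.001], [0.001, 0.002, -1.0]]
force: [-0.8, 0.4, -0.1]
width: 0.0755
```

```bash
python3 -c "
from h import *
held('w10',0)
crop('w10',220,100,420,300,3,'w10c')
"
```

```text
[0.5995 0.1977 0.1284] 0.07548884559098985 [-0.8  0.4 -0.1]
```

View pics/w10c.png

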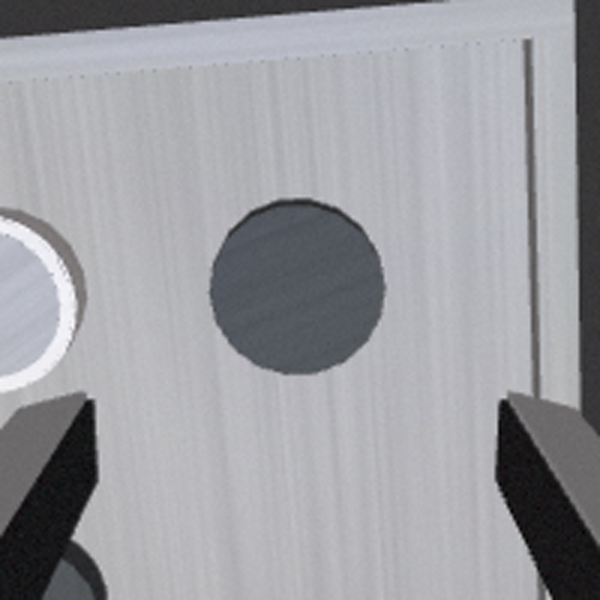

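Run:
```python
from h import *
s=manip.observe(); p=snap('wrist')
X=lambda u:220+(u+.5)/3-.5
Y=lambda u:100+(u+.5)/3-.5
b,e=fitcirc(p,s,.017,.026,X(210),X(385),Y(205),Y(374)); print(b,e)
R=np.array(s['orientation']);print('disc-tcp',R.T@np.r_[b-s['eef_pos'][:2],0]*1000)
plan((b[0],b[1],.0055),-94.37)
```

```text
[0.60232677 0.19689018] [-0.32  0.32 -0.58  0.65]
disc-tcp [ 0.72055189 -3.27673112 -0.00613016]
shift [  0.8  -3.5 123.9] yaw now -94.29 turn_z 0.08 rows 2.9724701880421525
```

Call:
carry_out(moves="0 -3.4 25 0 0 0; 0 -3.4 55 0 0 0; 0 -3.4 85 0 0 0; 0 -3.4 105 0 0 0; 0 -3.4 117 0 0 0; 0 -3.4 122 0 0 0; 0 -3.4 123.5 0 0 0; 0 -3.4 123.5 0 0 0; 0 -3.4 123.5 0 0 0")

```text
clock: 18.22
eef_pos: [0.6042, 0.198, 0.008]
orientation: [[-0.075, -0.997, 0.002], [-0.997, 0.075, 0.001], [-0.001, -0.002, -1.0]]
force: [0.3, -0.6, -0.2]
width: 0.0752
```

Call:
carry_out(moves="0 0 0 0 0 0; 0 0 0 0 0 0; 0 0 0 0 0 0; 0 0 0 0 0 0; 0 0 0 0 0 0; 0 0 0 0 0 0; 0 0 0 0 0 0; 0 0 0 0 0 0", grip=1)

```text
clock: 18.88
eef_pos: [0.6037, 0.1977, 0.0068]
orientation: [[-0.075, -0.997, 0.0], [-0.997, 0.075, 0.0], [-0.0, -0.0, -1.0]]
force: [-0.6, -0.3, 3.8]
width: 0.0509
```

```bash
python3 -c "
from h import *
plan((.5743,-.1591,.068),-94.3)"
```

```text
shift [358.    2.5 -61.3] yaw now -94.3 turn_z 0.0 rows 8.710284403896944
```

Call:
carry_out(moves="0 0 -15 0 0 0; 0 0 -40 0 0 0; 0 20 -70 0 0 0; 0 55 -95 0 0 0; 0 90 -110 0 0 0; 10 125 -110 0 0 0; 35 150 -110 0 0 0; 65 165 -110 0 0 0; 100 165 -110 0 0 0; 135 165 -110 0 0 0; 170 165 -110 0 0 0; 205 165 -110 0 0 0; 240 165 -110 0 0 0; 275 165 -110 0 0 0; 310 160 -110 0 0 0; 340 145 -110 0 0 0; 358 115 -110 0 0 0; 358 80 -110 0 0 0; 358 45 -110 0 0 0; 358 2.5 -110 0 0 0")

```text
clock: 20.55
eef_pos: [0.5742, -0.1595, 0.116]
orientation: [[-0.076, -0.997, -0.001], [-0.997, 0.076, 0.0], [-0.0, 0.001, -1.0]]
force: [0.1, -0.2, 0.4]
width: 0.0512
```

Call:
carry_out(moves="0 0 0 0 0 0; 0 0 10 0 0 0; 0 0 20 0 0 0; 0 0 25 0 0 0; 0 0 25 0 0 0; 0 0 25 0 0 0; 0 0 25 0 0 0")

```text
clock: 21.13
eef_pos: [0.5732, -0.1591, 0.0921]
orientation: [[-0.075, -0.997, 0.001], [-0.997, 0.075, -0.0], [0.0, -0.001, -1.0]]
force: [-0.7, -0.6, -1.0]
width: 0.0512
```

```bash
python3 -c "
from h import *
held('w11',0)
crop('w11',220,120,420,300,3,'w11c')
"
```

```text
[ 0.5732 -0.1591  0.0921] 0.051225292270598 [-0.7 -0.6 -1. ]
```

View pics/w11c.png

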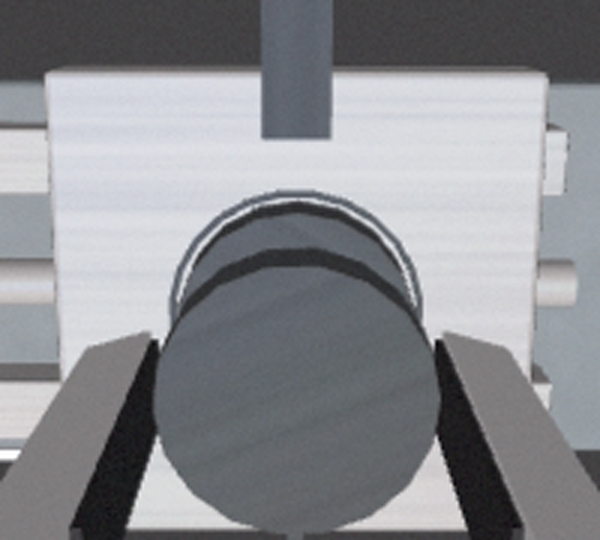

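Run:
```python
from h import *
s=manip.observe(); p=snap('wrist')
X=lambda u:220+(u+.5)/3-.5
Y=lambda u:120+(u+.5)/3-.5
R=np.array(s['orientation'])
b,e=fitcirc(p,s,.1023,.0257,X(154),X(440),Y(265),Y(535)); print('disc2',b,e,R.T@np.r_[b-s['eef_pos'][:2],0]*1000)
a,e=fitcirc(p,s,.064,.0257,None,None,Y(213),x0=[.5743,-.1591]); print('disc1',a,e,R.T@np.r_[a-s['eef_pos'][:2],0]*1000)
a,e=fitcirc(p,s,.05,.0285,X(170),X(422),Y(190)); print('ring',a,e,R.T@np.r_[a-s['eef_pos'][:2],0]*1000)
```

```text
disc2 [ 0.5725346  -0.15954519] [-0.44  0.44 -0.03  0.07] [ 4.70710585e-01  8.27287453e-01 -7.76358669e-04]
disc1 [ 0.57388543 -0.15906898] [0.] [-0.10560703 -0.48396271  0.00050151]
ring [ 0.57341188 -0.1594121 ] [ 0.33 -0.33 -0.02] [ 2.72111469e-01 -3.75182434e-02  1.17044970e-04]
```

Call:
carry_out(moves="-0.2 -1 6 0 0 0; -0.2 -1 13 0 0 0; -0.2 -1 18 0 0 0; -0.2 -1 21.5 0 0 0; -0.2 -1 23 0 0 0; -0.2 -1 23 0 0 0; -0.2 -1 23 0 0 0; -0.2 -1 23 0 0 0; -0.2 -1 23 0 0 0")

```text
clock: 21.98
eef_pos: [0.5744, -0.1589, 0.0685]
orientation: [[-0.075, -0.997, 0.0], [-0.997, 0.075, -0.0], [0.0, -0.0, -1.0]]
force: [-0.1, -0.3, -1.2]
width: 0.0509
```

```bash
python3 -c "
from h import *
held('w12',0)
crop('w12',220,120,420,300,3,'w12c')
"
```

```text
[ 0.5744 -0.1589  0.0685] 0.05087663605855209 [-0.1 -0.3 -1.2]
```

View pics/w12c.png

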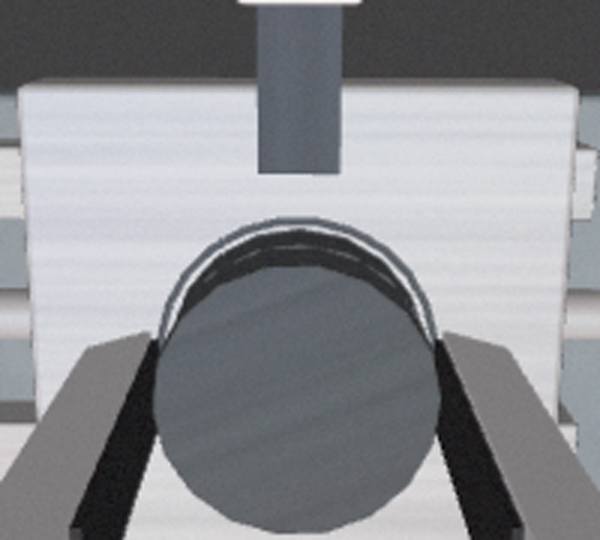

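Call:
carry_out(moves="0 0 0.6 0 0 0; 0 0 0.6 0 0 0; 0 0 0.6 0 0 0")

```text
clock: 22.28
eef_pos: [0.5744, -0.1589, 0.0678]
orientation: [[-0.075, -0.997, -0.0], [-0.997, 0.075, 0.0], [-0.0, 0.0, -1.0]]
force: [-0.0, -0.4, -0.2]
width: 0.0512
```

Call:
carry_out(moves="0 0 0 0 0 0; 0 0 0 0 0 0; 0 0 0 0 0 0; 0 0 -1 0 0 0; 0 0 -8 0 0 0; 0 0 -30 0 0 0; 0 0 -50 0 0 0; 0 0 -50 0 0 0; 0 0 -50 0 0 0", grip=0.2)

```text
clock: 23.03
eef_pos: [0.5749, -0.159, 0.1192]
orientation: [[-0.075, -0.997, 0.002], [-0.997, 0.075, -0.001], [0.001, -0.002, -1.0]]
force: [-0.5, 0.2, -0.5]
width: 0.0751
```

```bash
python3 -c "
from h import *
held('w13',0)
crop('w13',220,60,420,300,2.4,'w13c')
plan((.500,.292,.13),-94.3)
"
```

```text
[ 0.5749 -0.159   0.1192] 0.07508710964766133 [-0.5  0.2 -0.5]
shift [-444.   107.9  -12.1] yaw now -94.3 turn_z 0.0 rows 10.961221739104332
```

View pics/w13c.png

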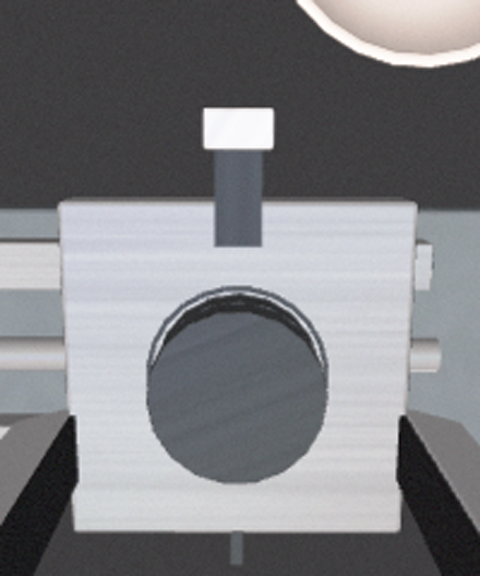

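Call:
carry_out(moves="0 25 0 0 0 0; 0 60 0 0 0 0; 0 95 0 0 0 0; -5 130 0 0 0 0; -25 155 0 0 0 0; -55 165 0 0 0 0; -90 165 0 0 0 0; -125 165 0 0 0 0; -160 165 0 0 0 0; -195 165 0 0 0 0; -230 160 0 0 0 0; -265 155 0 0 0 0; -300 150 0 0 0 0; -335 140 0 0 0 0; -370 130 -5 0 0 0; -405 118 -12 0 0 0; -435 108 -12 0 0 0; -444 106 -12 0 0 0; -444 106 -12 0 0 0; -444 106 -12 0 0 0")

```text
clock: 24.75
eef_pos: [0.5013, 0.2911, 0.1287]
orientation: [[-0.075, -0.997, -0.002], [-0.997, 0.075, -0.001], [0.001, 0.002, -1.0]]
force: [-0.0, -0.1, -0.7]
width: 0.0752
```

```bash
python3 -c "
from h import *
held('w14',0)
crop('w14',220,100,420,300,3,'w14c')
"
```

```text
[0.5013 0.2911 0.1287] 0.07515242379875692 [-0.  -0.1 -0.7]
```

View pics/w14c.png

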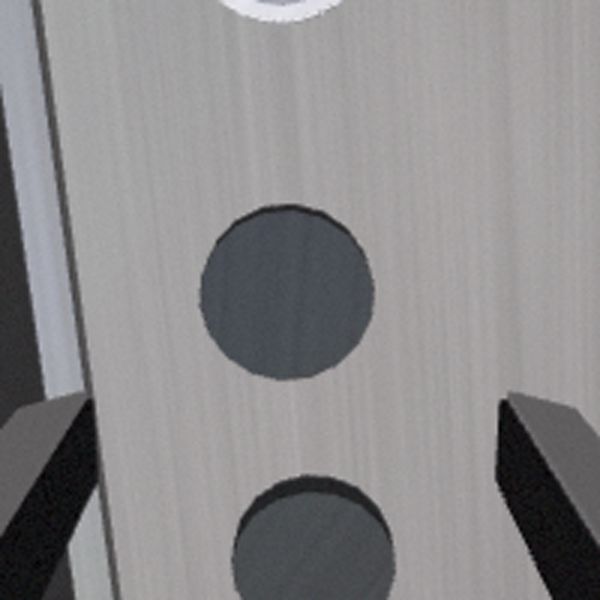

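```bash
cat >> h.py <<'E'
def disc_meas(L,R_,T,B,z,x0,y0,k):
    s=manip.observe(); p=snap('wrist')
    X=lambda u:x0+(u+.5)/k-.5
    Y=lambda u:y0+(u+.5)/k-.5
    b,e=fitcirc(p,s,z,.0257,X(L),X(R_),Y(T),Y(B)); R=np.array(s['orientation'])
    print(b,e,'tool off',np.round(R.T@np.r_[b-np.array(s['eef_pos'])[:2],0]*1000,2), 'tcp',s['eef_pos'])
E
python3 -c "
from h import *
disc_meas(200,374,210,380,.017,220,100,3)"
```

```text
[0.50319788 0.29283972] [-0.09  0.09 -0.02  0.03] tool off [-2.32 -1.68 -0.  ] tcp [0.50135095 0.29065041 0.12909405]
```

Call:
carry_out(moves="-2.7 -1 25 0 0 0; -2.7 -1 55 0 0 0; -2.7 -1 85 0 0 0; -2.7 -1 105 0 0 0; -2.7 -1 117 0 0 0; -2.7 -1 122 0 0 0; -2.7 -1 123.8 0 0 0; -2.7 -1 123.8 0 0 0; -2.7 -1 123.8 0 0 0")

```text
clock: 25.6
eef_pos: [0.5038, 0.2946, 0.0074]
orientation: [[-0.075, -0.997, 0.002], [-0.997, 0.075, 0.001], [-0.001, -0.002, -1.0]]
force: [0.6, 0.7, 0.4]
width: 0.075
```

Call:
carry_out(moves="0 0 0 0 0 0; 0 0 0 0 0 0; 0 0 0 0 0 0; 0 0 0 0 0 0; 0 0 0 0 0 0; 0 0 0 0 0 0; 0 0 0 0 0 0; 0 0 0 0 0 0", grip=1)

```text
clock: 26.27
eef_pos: [0.5033, 0.2945, 0.0063]
orientation: [[-0.075, -0.997, 0.0], [-0.997, 0.075, 0.0], [-0.0, -0.0, -1.0]]
force: [-1.5, -1.5, 5.7]
width: 0.0513
```

```bash
python3 -c "
from h import *
plan((.5742,-.1590,.1205),-94.3)"
```

```text
shift [ 446.9 -104.7 -114.2] yaw now -94.29 turn_z 0.01 rows 11.342782179268058
```

Call:
carry_out(moves="0 0 -15 0 0 0; 0 0 -40 0 0 0; 5 10 -70 0 0 0; 20 25 -95 0 0 0; 50 40 -114 0 0 0; 85 50 -114 0 0 0; 120 58 -114 0 0 0; 155 60 -114 0 0 0; 190 60 -114 0 0 0; 225 60 -114 0 0 0; 260 60 -114 0 0 0; 295 60 -114 0 0 0; 330 60 -114 0 0 0; 365 60 -114 0 0 0; 400 55 -114 0 0 0; 430 35 -114 0 0 0; 447 5 -114 0 0 0; 447 -30 -114 0 0 0; 447 -65 -114 0 0 0; 447 -103.5 -114 0 0 0")

```text
clock: 27.93
eef_pos: [0.5739, -0.1596, 0.1196]
orientation: [[-0.076, -0.997, -0.001], [-0.997, 0.076, 0.0], [-0.0, 0.001, -1.0]]
force: [-0.9, -0.7, -0.3]
width: 0.0513
```

Call:
carry_out(moves="0 0 0 0 0 0; 0 0 8 0 0 0; 0 0 17 0 0 0; 0 0 17 0 0 0; 0 0 17 0 0 0; 0 0 17 0 0 0")

```text
clock: 28.43
eef_pos: [0.5724, -0.1591, 0.1035]
orientation: [[-0.075, -0.997, 0.0], [-0.997, 0.075, -0.0], [0.0, -0.0, -1.0]]
force: [0.3, 1.3, -0.3]
width: 0.0513
```

```bash
python3 -c "
from h import *
held('w15',0)
crop('w15',220,120,420,300,3,'w15c')
"
```

```text
[ 0.5724 -0.1591  0.1035] 0.051314666778784115 [ 0.3  1.3 -0.3]
```

View pics/w15c.png

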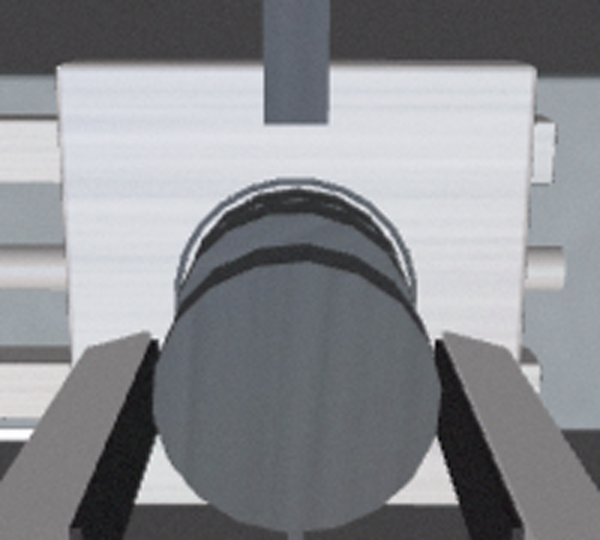

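```bash
cat > m.py <<'E'
from h import *
def stackmeas(held_box, ztop, stk_T, zst, ring, x0,y0,k):
    s=manip.observe(); p=snap('wrist')
    X=lambda u:x0+(u+.5)/k-.5
    Y=lambda u:y0+(u+.5)/k-.5
    R=np.array(s['orientation']); f=lambda b:np.round(R.T@np.r_[b-np.array(s['eef_pos'])[:2],0]*1000,2)[:2]
    L,Rr,T,B=held_box
    b,e=fitcirc(p,s,ztop,.0257,X(L),X(Rr),Y(T),Y(B)); print('held',b,e,f(b))
    a,e=fitcirc(p,s,zst,.0257,None,None,Y(stk_T),x0=[.5740,-.1592]); print('stack',a,e,f(a))
    c,e=fitcirc(p,s,.05,.0285,X(ring[0]),X(ring[1]),Y(ring[2])); print('ring',c,e,f(c))
E
python3 -c "
from m import *
stackmeas((154,440,261,532),.1142,212,.078,(175,416,178),220,120,3)"
```

```text
held [ 0.57259584 -0.1596492 ] [-0.6   0.6  -0.03  0.08] [0.47 0.01]
stack [ 0.5738413  -0.15918812] [-0.] [-0.08 -1.2 ]
ring [ 0.57340786 -0.15938191] [ 0.39 -0.39 -0.02] [ 0.14 -0.78]
```

Call:
carry_out(moves="-0.3 -1.1 6 0 0 0; -0.3 -1.1 12 0 0 0; -0.3 -1.1 17 0 0 0; -0.3 -1.1 20 0 0 0; -0.3 -1.1 21.2 0 0 0; -0.3 -1.1 21.2 0 0 0; -0.3 -1.1 21.2 0 0 0; -0.3 -1.1 21.2 0 0 0; -0.3 -1.1 21.2 0 0 0")

```text
clock: 29.28
eef_pos: [0.574, -0.1589, 0.0819]
orientation: [[-0.075, -0.997, 0.0], [-0.997, 0.075, -0.0], [0.0, -0.0, -1.0]]
force: [-0.3, -0.1, -1.0]
width: 0.0514
```

```bash
python3 -c "
from h import *
held('w16',0)
crop('w16',220,120,420,300,3,'w16c')
"
```

```text
[ 0.574  -0.1589  0.0819] 0.05139833788592248 [-0.3 -0.1 -1. ]
```

View pics/w16c.png

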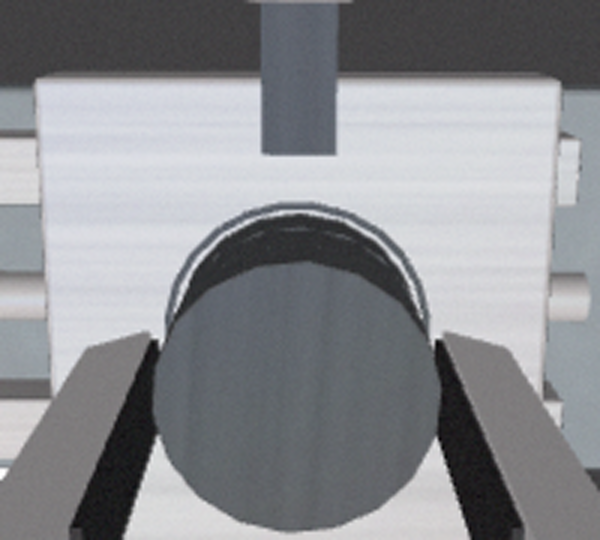

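Call:
carry_out(moves="0 0 0.5 0 0 0; 0 0 0.5 0 0 0; 0 0 0.5 0 0 0")

```text
clock: 29.58
eef_pos: [0.574, -0.1589, 0.0814]
orientation: [[-0.075, -0.997, 0.0], [-0.997, 0.075, -0.0], [0.0, -0.0, -1.0]]
force: [0.5, -0.3, -1.9]
width: 0.0515
```

Call:
carry_out(moves="0 0 0 0 0 0; 0 0 0 0 0 0; 0 0 0 0 0 0; 0 0 -1 0 0 0; 0 0 -8 0 0 0; 0 0 -30 0 0 0; 0 0 -45 0 0 0; 0 0 -45 0 0 0; 0 0 -45 0 0 0", grip=0.2)

```text
clock: 30.33
eef_pos: [0.5743, -0.1589, 0.1271]
orientation: [[-0.075, -0.997, 0.002], [-0.997, 0.075, -0.0], [0.0, -0.002, -1.0]]
force: [-0.6, -1.0, -0.5]
width: 0.0753
```

```bash
python3 -c "
from h import *
held('w17',0)
crop('w17',220,60,420,300,2.4,'w17c')
plan((.414,.291,.13),-94.3)
"
```

```text
[ 0.5743 -0.1589  0.1271] 0.0753162394726265 [-0.6 -1.  -0.5]
shift [-436.5  193.1   -3.9] yaw now -94.3 turn_z 0.0 rows 11.446540054459772
```

View pics/w17c.png

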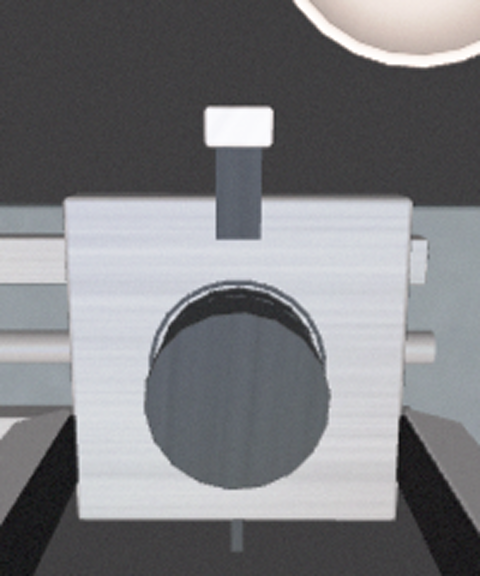

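Call:
carry_out(moves="0 25 0 0 0 0; 0 60 0 0 0 0; 0 95 0 0 0 0; -5 130 0 0 0 0; -25 155 0 0 0 0; -55 165 0 0 0 0; -90 165 0 0 0 0; -125 165 0 0 0 0; -160 165 0 0 0 0; -195 165 0 0 0 0; -230 168 0 0 0 0; -265 172 0 0 0 0; -300 176 0 0 0 0; -335 180 0 0 0 0; -370 184 -2 0 0 0; -405 189 -4 0 0 0; -428 192 -4 0 0 0; -436 192 -4 0 0 0; -436 192 -4 0 0 0; -436 192 -4 0 0 0")

```text
clock: 32.05
eef_pos: [0.4149, 0.2895, 0.1295]
orientation: [[-0.075, -0.997, -0.001], [-0.997, 0.075, -0.001], [0.001, 0.001, -1.0]]
force: [-0.2, 0.4, -0.3]
width: 0.0752
```

```bash
python3 -c "
from h import *
held('w18',0)
print(manip.observe()['joints'])
crop('w18',220,100,420,300,3,'w18c')
"
```

```text
[0.4149 0.2895 0.1295] 0.07521767805720685 [-0.2  0.4 -0.3]
[ 5.36023851e-01  2.81491137e-01  1.73101137e+00 -1.60570900e-04
  1.13027350e+00  2.18253454e+00]
```

View pics/w18c.png

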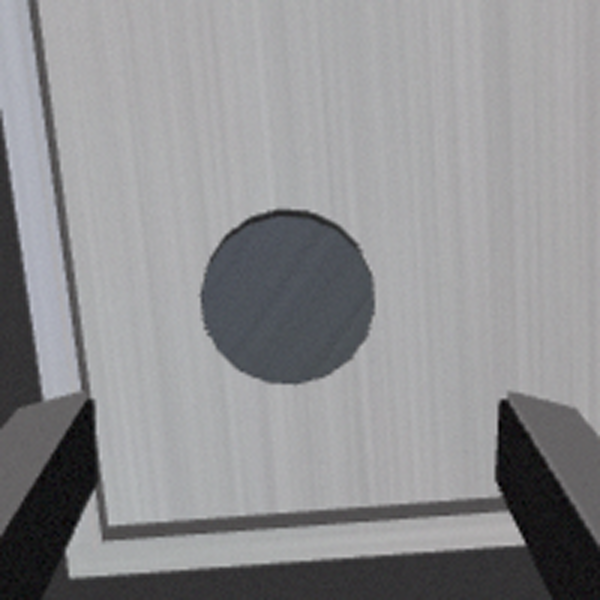

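```bash
python3 -c "
from h import *
disc_meas(201,375,215,384,.017,220,100,3)"
```

```text
[0.41551188 0.29117256] [ 0.01 -0.01 -0.06  0.07] tool off [-2.06 -0.21 -0.  ] tcp [0.41514193 0.2891349  0.12979666]
```

Call:
carry_out(moves="-2.5 0.3 25 0 0 0; -2.5 0.3 55 0 0 0; -2.5 0.3 85 0 0 0; -2.5 0.3 105 0 0 0; -2.5 0.3 117 0 0 0; -2.5 0.3 122 0 0 0; -2.5 0.3 124 0 0 0; -2.5 0.3 124 0 0 0; -2.5 0.3 124 0 0 0")

```text
clock: 32.9
eef_pos: [0.4156, 0.2928, 0.0073]
orientation: [[-0.075, -0.997, 0.001], [-0.997, 0.075, 0.001], [-0.001, -0.001, -1.0]]
force: [-0.2, -0.5, 0.2]
width: 0.0749
```

Call:
carry_out(moves="0 0 0 0 0 0; 0 0 0 0 0 0; 0 0 0 0 0 0; 0 0 0 0 0 0; 0 0 0 0 0 0; 0 0 0 0 0 0; 0 0 0 0 0 0; 0 0 0 0 0 0", grip=1)

```text
clock: 33.57
eef_pos: [0.4152, 0.2929, 0.0066]
orientation: [[-0.075, -0.997, 0.0], [-0.997, 0.075, 0.0], [-0.0, -0.0, -1.0]]
force: [-1.0, -1.9, 5.9]
width: 0.0514
```

```bash
python3 -c "
from h import *
plan((.5738,-.1590,.129),-94.3)"
```

```text
shift [ 438.7 -192.  -122.4] yaw now -94.3 turn_z 0.0 rows 11.853012572027723
```

Call:
carry_out(moves="0 0 -15 0 0 0; 0 0 -40 0 0 0; 5 0 -75 0 0 0; 25 0 -105 0 0 0; 55 0 -122 0 0 0; 90 -5 -122 0 0 0; 125 -10 -122 0 0 0; 160 -15 -122 0 0 0; 195 -20 -122 0 0 0; 230 -20 -122 0 0 0; 265 -20 -122 0 0 0; 300 -20 -122 0 0 0; 335 -20 -122 0 0 0; 370 -22 -122 0 0 0; 400 -35 -122 0 0 0; 425 -60 -122 0 0 0; 438.5 -92 -122 0 0 0; 438.5 -127 -122 0 0 0; 438.5 -162 -122 0 0 0; 438.5 -191.5 -122 0 0 0")

```text
clock: 35.23
eef_pos: [0.5748, -0.1592, 0.1277]
orientation: [[-0.076, -0.997, -0.0], [-0.997, 0.076, 0.0], [-0.0, 0.0, -1.0]]
force: [0.5, -0.4, -1.6]
width: 0.0511
```

Call:
carry_out(moves="0 0 0 0 0 0; 0 0 6 0 0 0; 0 0 13 0 0 0; 0 0 13 0 0 0; 0 0 13 0 0 0; 0 0 13 0 0 0")

```text
clock: 35.73
eef_pos: [0.5728, -0.1588, 0.1157]
orientation: [[-0.075, -0.997, 0.0], [-0.997, 0.075, -0.0], [0.0, -0.0, -1.0]]
force: [0.4, 0.0, -1.4]
width: 0.0509
```

```bash
python3 -c "
from h import *
held('w19',0)
crop('w19',220,120,420,300,3,'w19c')
"
```

```text
[ 0.5728 -0.1588  0.1157] 0.050892832792670775 [ 0.4  0.  -1.4]
```

View pics/w19c.png

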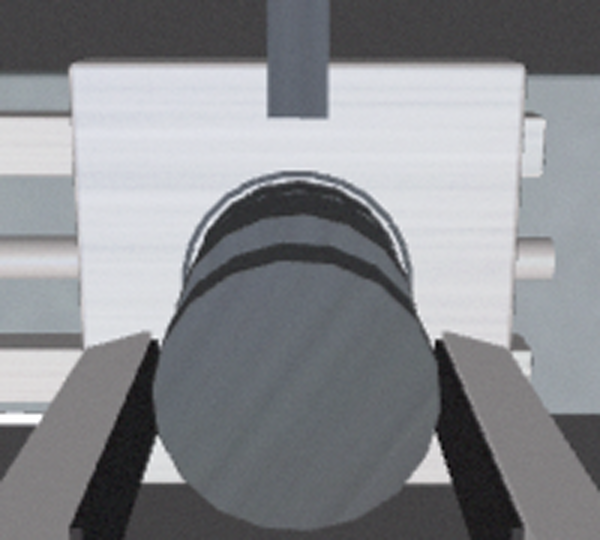

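```bash
python3 -c "
from m import *
stackmeas((154,440,260,529),.1261,215,.092,(182,411,171),220,120,3)"
```

```text
held [ 0.57321385 -0.15936349] [-0.54  0.54 -0.32  0.4 ] [ 0.47 -0.25]
stack [ 0.57391752 -0.15919383] [-0.] [ 0.25 -0.94]
ring [ 0.57341048 -0.15928623] [ 0.25 -0.25 -0.01] [ 0.38 -0.44]
```

Call:
carry_out(moves="0 -0.6 6 0 0 0; 0 -0.6 12 0 0 0; 0 -0.6 16 0 0 0; 0 -0.6 18.5 0 0 0; 0 -0.6 19.3 0 0 0; 0 -0.6 19.3 0 0 0; 0 -0.6 19.3 0 0 0; 0 -0.6 19.3 0 0 0; 0 -0.6 19.3 0 0 0")

```text
clock: 36.58
eef_pos: [0.5738, -0.1589, 0.0961]
orientation: [[-0.075, -0.997, 0.0], [-0.997, 0.075, -0.0], [0.0, -0.0, -1.0]]
force: [-0.9, 0.3, -1.0]
width: 0.0511
```

```bash
python3 -c "
from h import *
held('w20',0)
crop('w20',220,120,420,300,3,'w20c')
"
```

```text
[ 0.5738 -0.1589  0.0961] 0.051085935329332935 [-0.9  0.3 -1. ]
```

View pics/w20c.png

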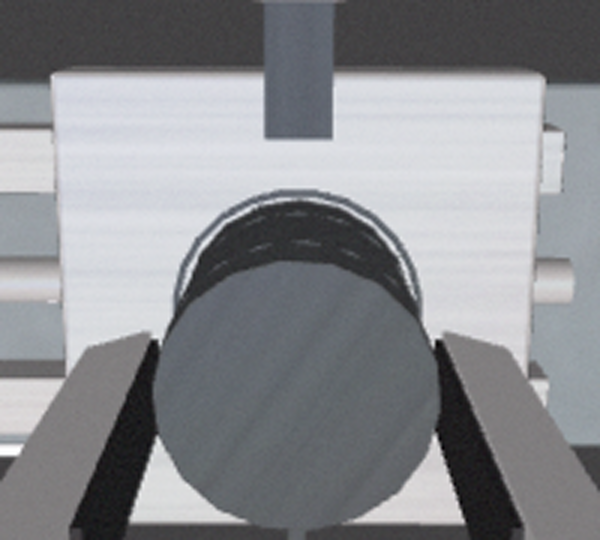

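Call:
carry_out(moves="0 0 0.4 0 0 0; 0 0 0.4 0 0 0; 0 0 0.4 0 0 0")

```text
clock: 36.88
eef_pos: [0.5738, -0.1588, 0.0957]
orientation: [[-0.075, -0.997, 0.0], [-0.997, 0.075, -0.0], [0.0, -0.0, -1.0]]
force: [0.6, 0.2, -0.4]
width: 0.0513
```

Call:
carry_out(moves="0 0 0 0 0 0; 0 0 0 0 0 0; 0 0 0 0 0 0; 0 0 -1 0 0 0; 0 0 -8 0 0 0; 0 0 -30 0 0 0; 0 0 -45 0 0 0; 0 0 -45 0 0 0; 0 0 -45 0 0 0", grip=0.2)

```text
clock: 37.63
eef_pos: [0.574, -0.159, 0.1413]
orientation: [[-0.075, -0.997, 0.001], [-0.997, 0.075, -0.0], [0.0, -0.002, -1.0]]
force: [0.5, -1.1, 0.2]
width: 0.0752
```

```bash
python3 -c "
from h import *
held('w21',0)
crop('w21',220,60,420,300,2.4,'w21c')
import json
e,o=json.load(open('s5.json')); p=snap('wrist'); print(at_z(p,(268,52),.023,dict(eef_pos=e,orientation=o)))
plan((.60,.290,.14),-94.3)
"
```

```text
[ 0.574  -0.159   0.1413] 0.075174003258634 [ 0.5 -1.1  0.2]
[0.60664878 0.28656623 0.023     ]
shift [-4.495e+02  7.100e+00 -1.000e-01] yaw now -94.3 turn_z 0.0 rows 10.780721367864558
```

View pics/w21c.png

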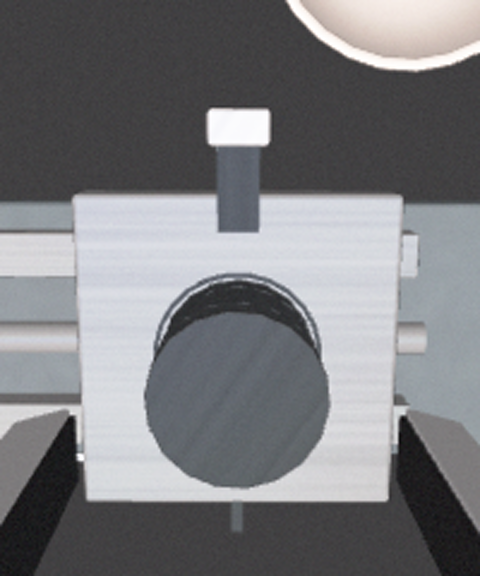

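Call:
carry_out(moves="0 25 0 0 0 0; 0 60 0 0 0 0; 0 95 0 0 0 0; -5 130 0 0 0 0; -25 155 0 0 0 0; -55 165 0 0 0 0; -90 165 0 0 0 0; -125 165 0 0 0 0; -160 165 0 0 0 0; -195 165 0 0 0 0; -230 160 0 0 0 0; -265 150 0 0 0 0; -300 135 0 0 0 0; -335 115 0 0 0 0; -365 92 0 0 0 0; -395 68 0 0 0 0; -425 42 0 0 0 0; -446 15 0 0 0 0; -447 7 0 0 0 0; -447 7 0 0 0 0")

```text
clock: 39.4
eef_pos: [0.6009, 0.2878, 0.1381]
orientation: [[-0.074, -0.997, -0.003], [-0.997, 0.074, -0.001], [0.001, 0.002, -1.0]]
force: [0.2, -0.3, 0.1]
width: 0.0752
```

Call:
carry_out(moves="0 0 0 0 0 0; 0 0 0 0 0 0; 0 0 0 0 0 0")

```text
clock: 39.65
eef_pos: [0.5997, 0.2869, 0.1409]
orientation: [[-0.075, -0.997, -0.0], [-0.997, 0.075, -0.0], [0.0, 0.0, -1.0]]
force: [0.4, -0.2, 0.3]
width: 0.0751
```

```bash
python3 -c "
from h import *
held('w22',0)
crop('w22',220,100,420,300,3,'w22c')
"
```

```text
[0.5997 0.2869 0.1409] 0.07507183231586691 [ 0.4 -0.2  0.3]
```

View pics/w22c.png

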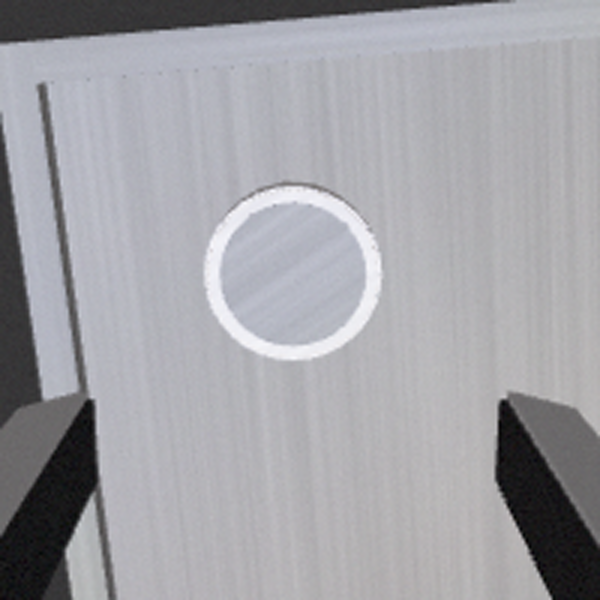

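```bash
python3 -c "
from h import *
for z in (.023,.037,.051): disc_meas(205,382,185,361,z,220,100,3)"
```

```text
[0.60718903 0.28704308] [ 0.85 -0.85  1.17 -1.31] tool off [-0.56 -7.32  0.  ] tcp [0.5998504  0.28703357 0.1410991 ]
[0.61004772 0.28688624] [-0.56  0.56 -0.12  0.15] tool off [ -0.52 -10.08   0.  ] tcp [0.59995775 0.28712184 0.14118478]
[0.6128825 0.2866819] [-2.12  2.12 -1.54  1.78] tool off [-4.800e-01 -1.283e+01  1.000e-02] tcp [0.60005139 0.28717036 0.14118601]
```

Two wrist views agree to 0.6 mm at z=0.023, against about 6 mm at 0.037, so it is the 20 mm tin. I grasp it next.

Call:
carry_out(moves="-0.9 -7 25 0 0 0; -0.9 -7 55 0 0 0; -0.9 -7 85 0 0 0; -0.9 -7 110 0 0 0; -0.9 -7 123 0 0 0; -0.9 -7 130 0 0 0; -0.9 -7 132.5 0 0 0; -0.9 -7 132.5 0 0 0; -0.9 -7 132.5 0 0 0")

```text
clock: 40.6
eef_pos: [0.6081, 0.2881, 0.0098]
orientation: [[-0.075, -0.997, 0.002], [-0.997, 0.075, 0.001], [-0.001, -0.002, -1.0]]
force: [-0.0, -0.4, 0.3]
width: 0.0752
```

Call:
carry_out(moves="0 0 0 0 0 0; 0 0 0 0 0 0; 0 0 0 0 0 0; 0 0 0 0 0 0; 0 0 0 0 0 0; 0 0 0 0 0 0; 0 0 0 0 0 0; 0 0 0 0 0 0", grip=1, grip_force=25)

```text
clock: 41.27
eef_pos: [0.6075, 0.2879, 0.0086]
orientation: [[-0.075, -0.997, 0.0], [-0.997, 0.075, 0.0], [-0.0, -0.0, -1.0]]
force: [-1.2, -1.2, 5.7]
width: 0.0514
```

```bash
python3 -c "
from h import *
held('w23',0)
crop('w23',220,140,420,300,3,'w23c')
plan((.5737,-.1590,.140),-94.3)"
```

```text
[0.6075 0.2879 0.0086] 0.051443960687169256 [-1.2 -1.2  5.7]
shift [ 4.481e+02  2.000e-01 -1.315e+02] yaw now -94.3 turn_z 0.0 rows 11.198961173390636
```

View pics/w23c.png

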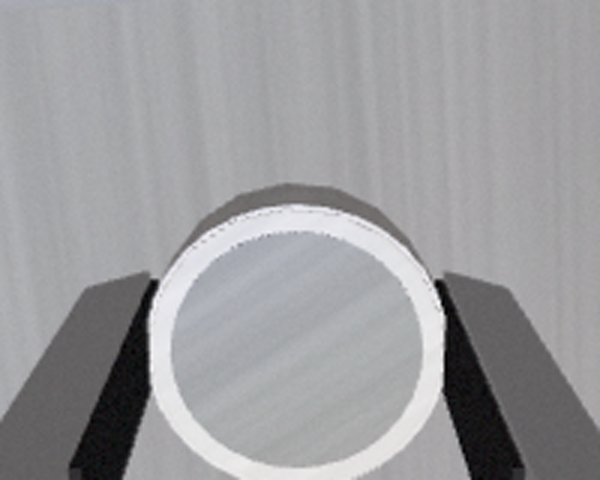

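Call:
carry_out(moves="0 0 -15 0 0 0; 0 0 -45 0 0 0; 0 20 -80 0 0 0; 0 50 -110 0 0 0; 5 80 -131 0 0 0; 20 110 -131 0 0 0; 45 135 -131 0 0 0; 75 155 -131 0 0 0; 110 165 -131 0 0 0; 145 168 -131 0 0 0; 180 168 -131 0 0 0; 215 168 -131 0 0 0; 250 168 -131 0 0 0; 285 168 -131 0 0 0; 320 168 -131 0 0 0; 355 165 -131 0 0 0; 390 158 -131 0 0 0; 420 145 -131 0 0 0; 440 120 -131 0 0 0; 448 90 -131 0 0 0")

```text
clock: 42.98
eef_pos: [0.4841, -0.1551, 0.1401]
orientation: [[-0.078, -0.997, 0.001], [-0.997, 0.078, -0.001], [0.001, -0.001, -1.0]]
force: [-0.5, -0.6, -0.0]
width: 0.0513
```

Call:
carry_out(moves="0 -30 0 0 0 0; 0 -60 0 0 0 0; 0 -82 5 0 0 0; 0 -90 10 0 0 0; 0 -90 10 0 0 0; 0 -90 10 0 0 0; 0 -90 10 0 0 0")

```text
clock: 43.57
eef_pos: [0.5729, -0.1589, 0.1296]
orientation: [[-0.075, -0.997, -0.0], [-0.997, 0.075, -0.0], [0.0, 0.0, -1.0]]
force: [0.5, 0.4, 0.1]
width: 0.0513
```

```bash
python3 -c "
from h import *
held('w24',0)
crop('w24',220,120,420,300,3,'w24c')
"
```

```text
[ 0.5729 -0.1589  0.1296] 0.05130172976418618 [0.5 0.4 0.1]
```

View pics/w24c.png

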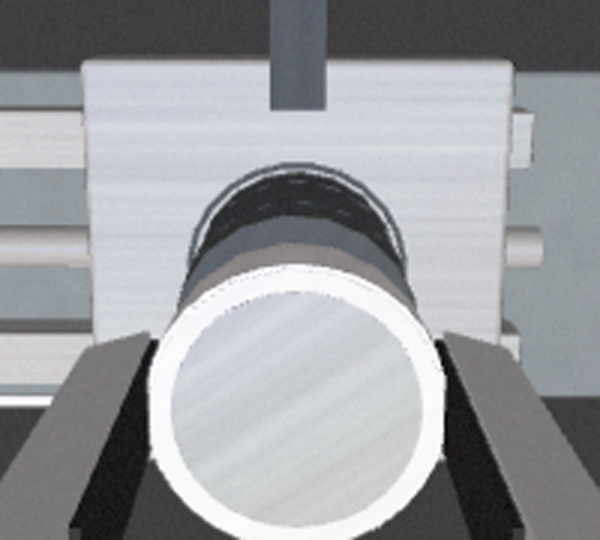

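Run:
```python
from m import *
stackmeas((150,446,263,None),.144,215,.106,(188,406,162),220,120,3) if 0 else None
s=manip.observe(); p=snap('wrist')
X=lambda u:220+(u+.5)/3-.5
Y=lambda u:120+(u+.5)/3-.5
R=np.array(s['orientation']); f=lambda b:np.round(R.T@np.r_[b-np.array(s['eef_pos'])[:2],0]*1000,2)[:2]
for r in (.026,.0265):
    b,e=fitcirc(p,s,.144,r,X(150),X(446),Y(263),None); print('tin',b,e,f(b))
b,e=fitcirc(p,s,.106,.0257,None,None,Y(216),None,x0=[.574,-.159]); print('stack',b,e,f(b))
b,e=fitcirc(p,s,.05,.0285,X(188),X(406),Y(162),None); print('ring',b,e,f(b))
crop('w24',220,200,420,310,4,'w24d')
```

```text
tin [ 0.57324738 -0.15961895] [-0.51  0.51  0.04] [ 0.64 -0.26]
tin [ 0.57271441 -0.1595789 ] [-1.43  1.43  0.1 ] [0.64 0.27]
stack [ 0.57377849 -0.15898342] [-0.] [-0.03 -0.74]
ring [ 0.57350323 -0.15949934] [ 0.33 -0.33 -0.02] [ 0.5  -0.51]
```

View pics/w24d.png

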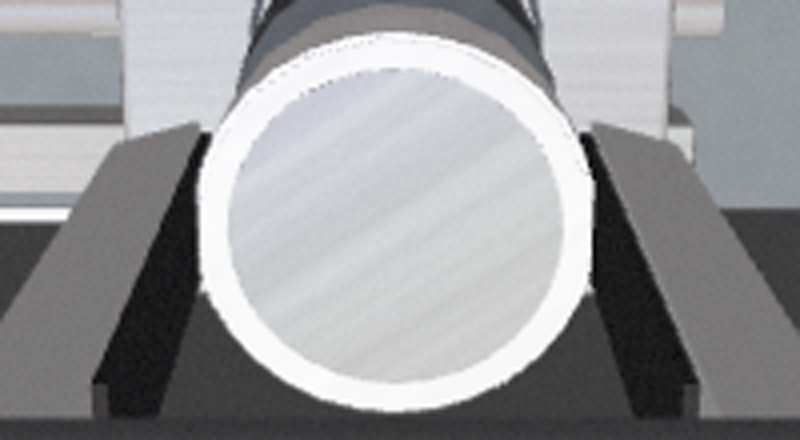

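Call:
carry_out(moves="0 -0.6 6 0 0 0; 0 -0.6 11 0 0 0; 0 -0.6 15 0 0 0; 0 -0.6 17 0 0 0; 0 -0.6 17.3 0 0 0; 0 -0.6 17.3 0 0 0; 0 -0.6 17.3 0 0 0; 0 -0.6 17.3 0 0 0; 0 -0.6 17.3 0 0 0")

```text
clock: 44.42
eef_pos: [0.5744, -0.159, 0.1118]
orientation: [[-0.075, -0.997, -0.0], [-0.997, 0.075, -0.0], [0.0, 0.0, -1.0]]
force: [-0.7, -0.6, -1.4]
width: 0.0515
```

```bash
python3 -c "
from h import *
held('w25',0)
crop('w25',220,120,420,300,3,'w25c')
"
```

```text
[ 0.5744 -0.159   0.1118] 0.051465130267999495 [-0.7 -0.6 -1.4]
```

View pics/w25c.png

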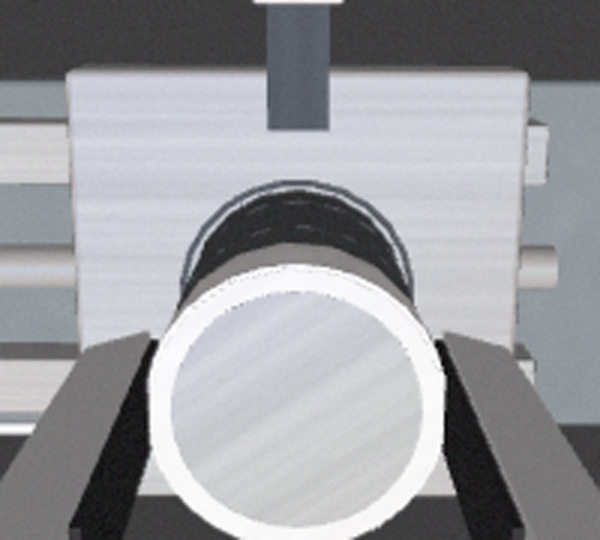

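Call:
carry_out(moves="0 0 0.3 0 0 0; 0 0 0.3 0 0 0; 0 0 0.3 0 0 0")

```text
clock: 44.72
eef_pos: [0.5744, -0.159, 0.1116]
orientation: [[-0.075, -0.997, 0.0], [-0.997, 0.075, -0.0], [0.0, -0.0, -1.0]]
force: [0.0, -0.8, -0.7]
width: 0.0513
```

Call:
carry_out(moves="0 0 0 0 0 0; 0 0 0 0 0 0; 0 0 0 0 0 0; 0 0 -1 0 0 0; 0 0 -8 0 0 0; 0 0 -30 0 0 0; 0 0 -65 0 0 0; 0 0 -100 0 0 0; 0 0 -100 0 0 0; 0 0 -100 0 0 0", grip=0.2)

```text
clock: 45.55
eef_pos: [0.5751, -0.1592, 0.214]
orientation: [[-0.075, -0.997, 0.004], [-0.997, 0.075, -0.001], [0.001, -0.004, -1.0]]
force: [0.6, 0.4, 0.2]
width: 0.0752
```

```bash
python3 -c "
from h import *
held('w26',0); snap('top','t26'); snap('scene','s26')
crop('s26',170,130,370,300,4,'s26c')
"
```

```text
[ 0.5751 -0.1592  0.214 ] 0.0752493417955028 [0.6 0.4 0.2]
```

View pics/w26.png

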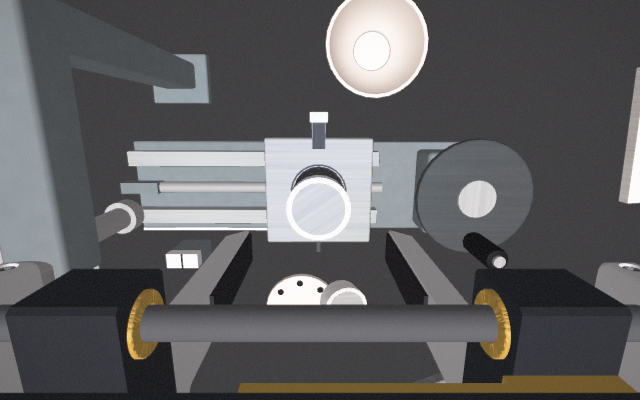

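View pics/s26c.png

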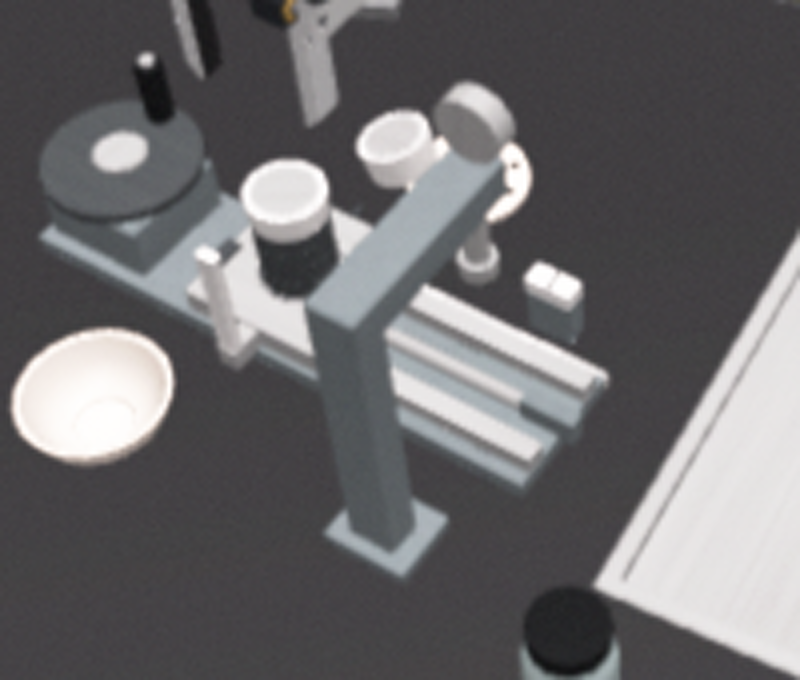

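The stack stands well. But the used tin has been knocked off the plate centre and sits at about (343,293), perhaps leaning on the plate's edge. I mend that now.

```bash
python3 -c "
from h import *
plan((.40,-.155,.21),-94.3)
"
```

```text
shift [  9.2 173.7   0.7] yaw now -94.3 turn_z -0.0 rows 4.171339959851466
```

Call:
carry_out(moves="0 25 0 0 0 0; 2 60 0 0 0 0; 5 95 0 0 0 0; 7 130 0 0 0 0; 9 160 0 0 0 0; 9 175 0 0 0 0; 9 175 0 0 0 0; 9 175 0 0 0 0; 9 175 0 0 0 0")

```text
clock: 46.45
eef_pos: [0.3997, -0.1549, 0.2112]
orientation: [[-0.075, -0.997, -0.001], [-0.997, 0.075, 0.0], [-0.0, 0.001, -1.0]]
force: [1.2, 0.8, 0.1]
width: 0.0752
```

```bash
python3 -c "
from h import *
held('w27',0); snap('top','t27')
crop('w27',200,80,440,310,3,'w27c')
crop('t27',330,200,430,290,6,'t27c')
"
```

```text
[ 0.3997 -0.1549  0.2112] 0.07517993901717278 [1.2 0.8 0.1]
```

View pics/w27c.png

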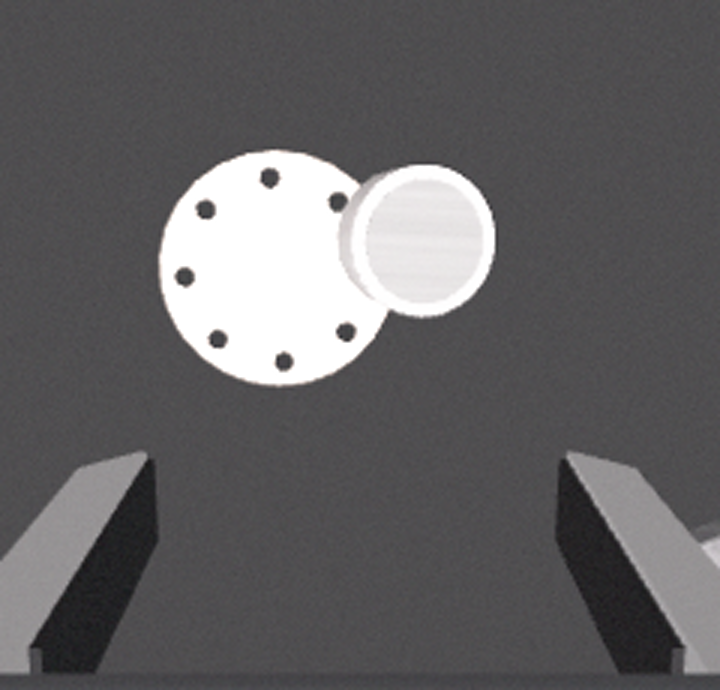

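View pics/t27c.png

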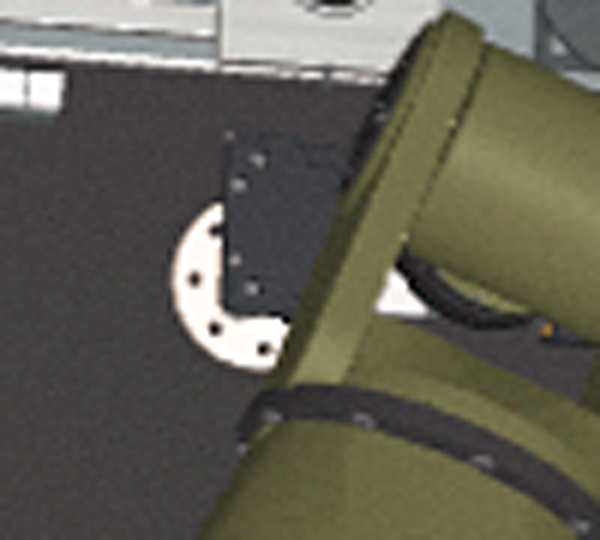

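Run:
```python
from h import *
s=manip.observe(); p=snap('wrist')
X=lambda u:200+(u+.5)/3-.5
Y=lambda u:80+(u+.5)/3-.5
c,e=fitcirc(p,s,.008,.045,X(160),None,Y(150),Y(386),x0=[.42,-.127]); print('plate',c,e)
l=at_z(p,(X(424),Y(240)),.0325,s); print('lid',l)
d=l[:2]-c; print('radial',d*1000,np.linalg.norm(d)*1000,np.degrees(np.arctan2(d[1],d[0])))
# base-left visible lower edge
print('bottom-left edge approx', at_z(p,(X(340),Y(245)),.013,s), 'lid left',at_z(p,(X(355),Y(240)),.038,s),'lid right',at_z(p,(X(495),Y(240)),.026,s))
print(s['joints'])
# stack/pointer clearance
```

```text
plate [ 0.41589707 -0.12679956] [-0.   -0.09  0.1 ]
lid [ 0.42651324 -0.18088838  0.0325    ]
radial [ 10.61616651 -54.08881881] 55.12080652108934 -78.8955505433403
bottom-left edge approx [ 0.42469263 -0.15078186  0.013     ] lid left [ 0.42892676 -0.15673609  0.038     ] lid right [ 0.4238696  -0.20662158  0.026     ]
[-4.54955779e-01  2.08928207e-02  1.83137507e+00  4.72900969e-05
  1.29023182e+00  1.19044925e+00]
```

```bash
python3 -c "
from h import *
plan((.426,-.178,.20),11.1)"
```

```text
shift [ 21.2 -28.   11.1] yaw now -94.27 turn_z -105.37 rows 0.8832788971257024
```

Call:
carry_out(moves="2 -3 1 0 0 -7; 4 -6 2 0 0 -14; 6 -9 3 0 0 -21; 8 -12 4 0 0 -28; 10 -15 5 0 0 -35; 12 -18 6 0 0 -42; 14 -21 7 0 0 -49; 16 -24 8 0 0 -56; 18 -26 9 0 0 -63; 20 -28 10 0 0 -70; 21 -28 11 0 0 -77; 21 -28 11 0 0 -84; 21 -28 11 0 0 -91; 21 -28 11 0 0 -98; 21 -28 11 0 0 -105; 21 -28 11 0 0 -105.4; 21 -28 11 0 0 -105.4; 21 -28 11 0 0 -105.4", grip=0.28)

```text
clock: 48.1
eef_pos: [0.4257, -0.1778, 0.2003]
orientation: [[0.982, 0.189, -0.0], [0.189, -0.982, 0.0], [-0.0, -0.0, -1.0]]
force: [0.0, -0.3, 0.3]
width: 0.0676
```

```bash
python3 -c "
from h import *
held('w28',0)
plan((.426,-.178,.009),11.1)
crop('w28',200,80,440,310,3,'w28c')
"
```

```text
[ 0.4257 -0.1778  0.2003] 0.06763506533867059 [ 0.  -0.3  0.3]
shift [  0.3   0.2 191.4] yaw now 10.92 turn_z -0.18 rows 4.5899362015017875
```

View pics/w28c.png

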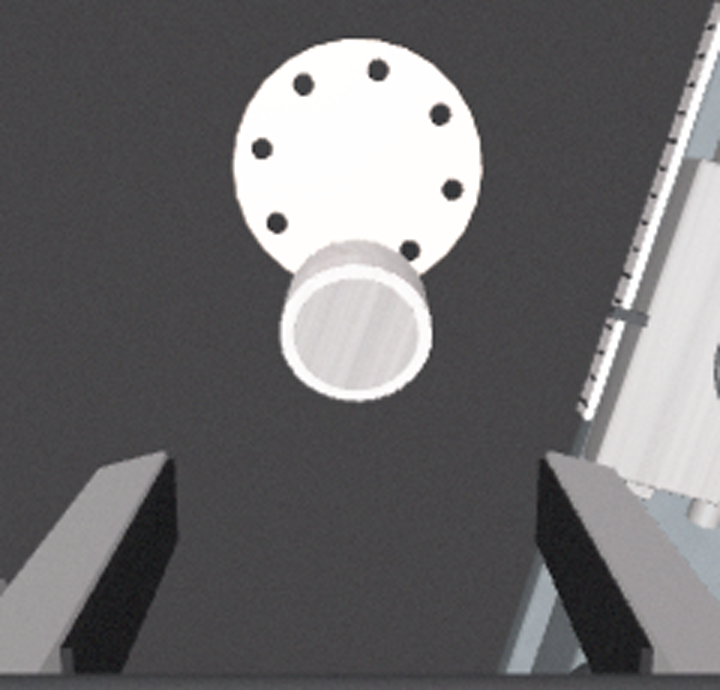

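Run:
```python
from h import *
s=manip.observe(); p=snap('wrist'); R=np.array(s['orientation'])
X=lambda u:200+(u+.5)/3-.5
Y=lambda u:80+(u+.5)/3-.5
for n,u,v,z in (('lid',357,333,.0325),('lidnear',357,402,.026),('lidfar',357,265,.038),('botfar',357,240,.013),('plate',357,163,.008)):
    q=at_z(p,(X(u),Y(v)),z,s); print(n,q,np.round(R.T@(q-s['eef_pos'])*1000,1))
```

```text
lid [ 0.42630582 -0.18031385  0.0325    ] [  0.2   2.5 167.9]
lidnear [ 0.43138997 -0.20658085  0.026     ] [  0.2  29.3 174.4]
lidfar [ 0.42164005 -0.15620734  0.038     ] [  0.2 -22.  162.4]
botfar [ 0.42057438 -0.15064421  0.013     ] [  0.2 -27.7 187.4]
plate [ 0.41544325 -0.12410927  0.008     ] [  0.2 -54.7 192.4]
```

Call:
carry_out(moves="0.3 0 30 0 0 0; 0.3 0 65 0 0 0; 0.3 0 100 0 0 0; 0.3 0 135 0 0 0; 0.3 0 160 0 0 0; 0.3 0 177 0 0 0; 0.3 0 186 0 0 0; 0.3 0 190 0 0 0; 0.3 0 190 0 0 0; 0.3 0 190 0 0 0")

```text
clock: 49.03
eef_pos: [0.4264, -0.1781, 0.0114]
orientation: [[0.981, 0.192, 0.001], [0.192, -0.981, -0.001], [0.001, 0.001, -1.0]]
force: [0.1, 0.7, -0.1]
width: 0.0679
```

Call:
carry_out(moves="0 0 0 0 0 0; 0 0 0 0 0 0; 0 0 0 0 0 0; 0 0 0 0 0 0; 0 0 0 0 0 0; 0 0 0 0 0 0; 0 0 0 0 0 0; 0 0 0 0 0 0", grip=1, grip_force=25)

```text
clock: 49.7
eef_pos: [0.4262, -0.1781, 0.0111]
orientation: [[0.981, 0.193, 0.001], [0.193, -0.981, -0.001], [0.001, 0.001, -1.0]]
force: [-0.8, -0.3, 6.9]
width: 0.0513
```

Call:
carry_out(moves="0 0 -10 0 0 0; 0 0 -25 0 0 0; 0 0 -40 0 0 0; 0 0 -40 0 0 0; 0 0 -40 0 0 0")

```text
clock: 50.12
eef_pos: [0.4261, -0.1779, 0.051]
orientation: [[0.981, 0.193, 0.001], [0.193, -0.981, -0.001], [0.001, 0.001, -1.0]]
force: [-0.6, -0.2, -1.4]
width: 0.0518
```

```bash
python3 -c "
from h import *
held('w29',0)
crop('w29',200,80,440,310,3,'w29c')
snap('scene','s29'); crop('s29',220,100,370,250,4,'s29c')
"
```

```text
[ 0.4261 -0.1779  0.051 ] 0.051826186506299964 [-0.6 -0.2 -1.4]
```

View pics/w29c.png

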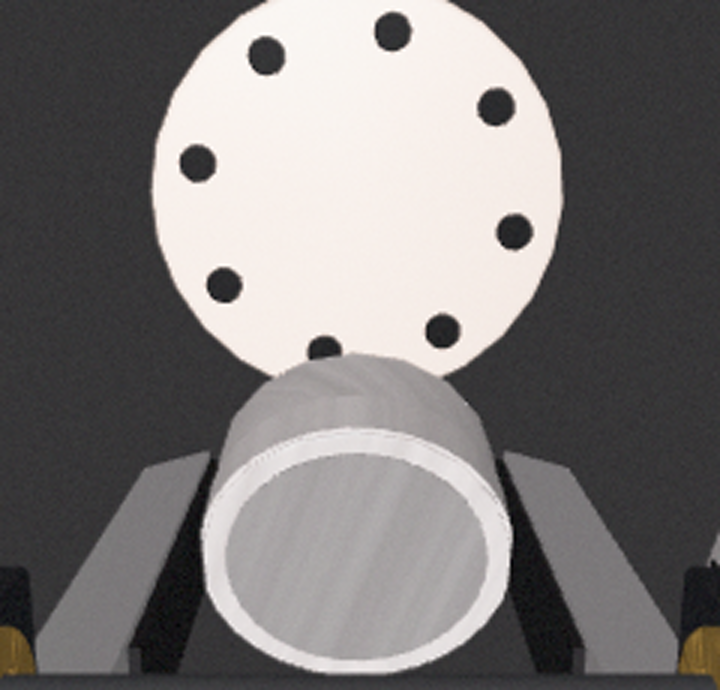

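View pics/s29c.png

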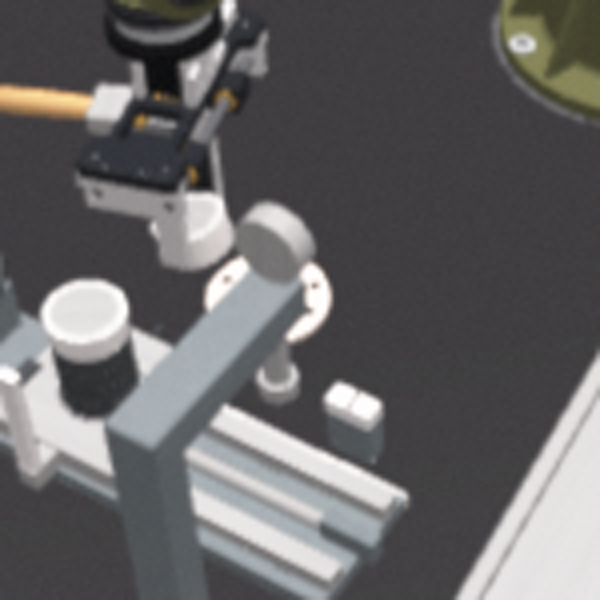

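Call:
carry_out(moves="0 -10 -10 -6.5 0 0; 0.5 -25 -10 -13 0 0; 0.5 -45 -10 -13 0 0; 0.5 -50.7 0 -13 0 0; 0.5 -50.7 10 -13 0 0; 0.5 -50.7 10 -13 0 0; 0.5 -50.7 10 -13 0 0")

```text
clock: 50.8
eef_pos: [0.4162, -0.1286, 0.0396]
orientation: [[0.981, 0.187, 0.041], [0.192, -0.956, -0.22], [-0.002, 0.224, -0.975]]
force: [0.8, -0.7, -1.8]
width: 0.0514
```

```bash
python3 -c "
from h import *
held('w30',0)
crop('w30',200,80,440,310,3,'w30c')
snap('scene','s30'); crop('s30',220,100,370,250,4,'s30c')
"
```

```text
[ 0.4162 -0.1286  0.0396] 0.051424448130482685 [ 0.8 -0.7 -1.8]
```

View pics/w30c.png

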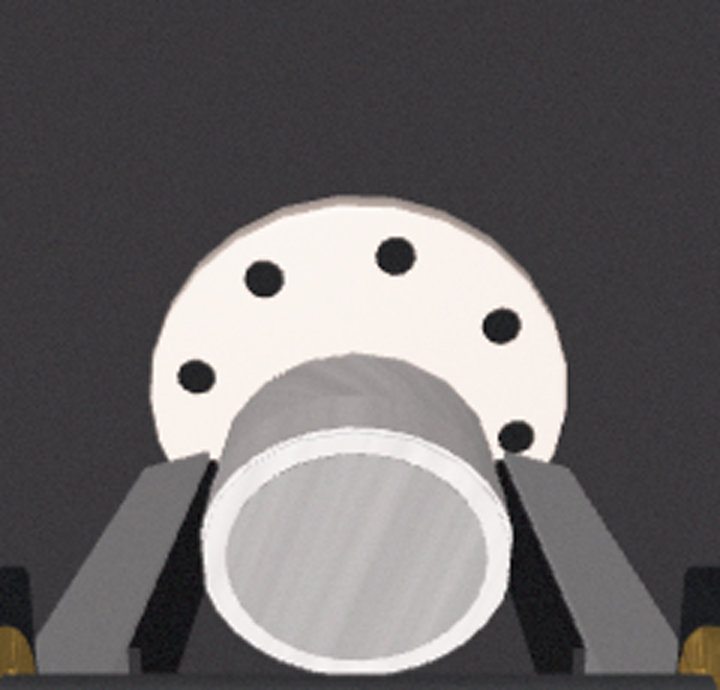

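View pics/s30c.png

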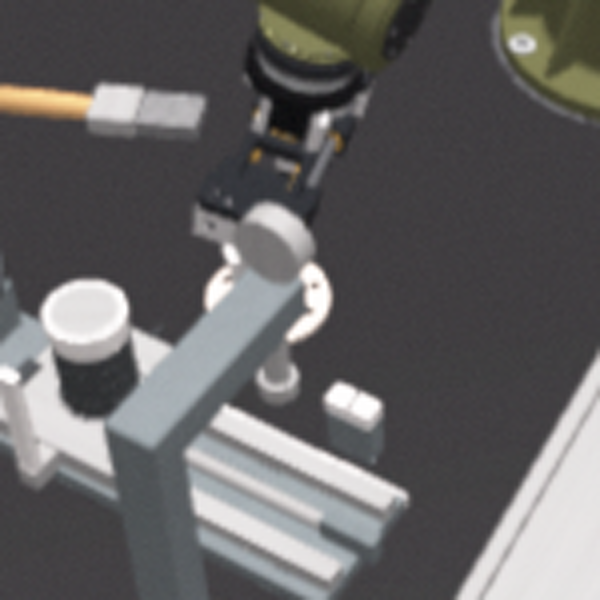

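Run:
```python
from h import *
s=manip.observe(); p=snap('wrist'); R=np.array(s['orientation'])
Rc,t=cam(p,s); print('cam',-Rc.T@t)
X=lambda u:200+(u+.5)/3-.5
Y=lambda u:80+(u+.5)/3-.5
a=np.linspace(0,2*np.pi,181)
obs=np.array([X(203),X(512),Y(430),Y(674)])
ey=R[:,1]*[1,1,0]; ey/=np.linalg.norm(ey); ex=np.cross(ey,[0,0,1])
def f(v):
    c=np.r_[v[:2],v[3]]; tl=v[2]
    e2=ey*np.cos(tl)+np.array([0,0,np.sin(tl)])
    P=c+.026*(np.outer(np.cos(a),ex)+np.outer(np.sin(a),e2))
    Q=P@Rc.T+t; u=p['fx']*Q[:,0]/Q[:,2]+p['cx']; w=p['fy']*Q[:,1]/Q[:,2]+p['cy']
    return np.array([u.min(),u.max(),w.min(),w.max()])-obs
q=least_squares(f,[*s['eef_pos'][:2],0,.061],x_scale=[.01,.01,.1,.01],diff_step=1e-4)
print(q.x,np.degrees(q.x[2]),q.fun)
c,e=fitcirc(p,s,.008,.045,X(152),X(567),Y(206)); print('plate',c,e,np.round(R.T@(np.r_[c,.008]-s['eef_pos'])*1000,1))
```

```text
cam [ 0.39620146 -0.02405503  0.19953339]
[ 0.41653021 -0.12748257 -0.03514485  0.06093612] -2.0136516219647134 [-1.13686838e-13  0.00000000e+00  0.00000000e+00  0.00000000e+00]
plate [ 0.41692329 -0.12714673] [-0.82  0.82  0.14] [ 0.6 -8.8 31.2]
```

Call:
carry_out(moves="0 -1.8 7.8 0 0 0; 0 -3.6 15.6 0 0 0; 0 -4.9 21.4 0 0 0; 0 -5.6 24.2 0 0 0; 0 -5.6 24.2 0 0 0; 0 -5.6 24.2 0 0 0; 0 -5.6 24.2 0 0 0")

```text
clock: 51.53
eef_pos: [0.4167, -0.128, 0.0158]
orientation: [[0.981, 0.188, 0.044], [0.193, -0.956, -0.221], [0.0, 0.225, -0.974]]
force: [0.7, -0.6, -0.7]
width: 0.0519
```

Call:
carry_out(moves="0 -0.15 0.6 0 0 0; 0 -0.15 0.6 0 0 0; 0 -0.15 0.6 0 0 0")

```text
clock: 51.78
eef_pos: [0.4166, -0.128, 0.0152]
orientation: [[0.981, 0.188, 0.044], [0.193, -0.956, -0.221], [0.0, 0.225, -0.974]]
force: [-0.2, -0.3, -1.3]
width: 0.051
```

Call:
carry_out(moves="0 -0.2 0.9 0 0 0; 0 -0.2 0.9 0 0 0; 0 -0.2 0.9 0 0 0")

```text
clock: 52.03
eef_pos: [0.4167, -0.128, 0.0143]
orientation: [[0.981, 0.188, 0.044], [0.193, -0.956, -0.221], [0.0, 0.225, -0.974]]
force: [-0.2, 0.2, 0.6]
width: 0.0515
```

Call:
carry_out(moves="0 0 0 0 0 0; 0 0 0 0 0 0; 0 0 0 0 0 0; 0 0 0 0 0 0; 0 2 -8 0 0 0; 0 7 -30 0 0 0; 0 14 -60 0 0 0; 0 22 -95 6.5 0 0; 0 30 -130 13 0 0; 0 40 -170 13 0 0; 0 40 -170 13 0 0; 0 40 -170 13 0 0", grip=0.2)

```text
clock: 53.03
eef_pos: [0.4173, -0.1292, 0.1909]
orientation: [[0.981, 0.192, 0.004], [0.192, -0.981, -0.002], [0.004, 0.002, -1.0]]
force: [-1.3, 1.1, -1.5]
width: 0.075
```

```bash
python3 -c "
from h import *
s,p=held('w31',0); print(np.round(s['orientation'],3).tolist())
snap('scene','s31'); crop('s31',220,100,370,250,4,'s31c')
"
```

```text
[ 0.4173 -0.1292  0.1909] 0.07498930255530921 [-1.3  1.1 -1.5]
[[0.981, 0.192, 0.004], [0.192, -0.981, -0.002], [0.004, 0.002, -1.0]]
```

View pics/w31.png

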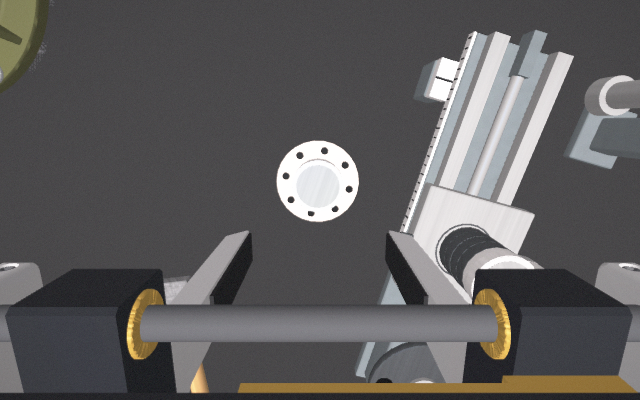

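View pics/s31c.png

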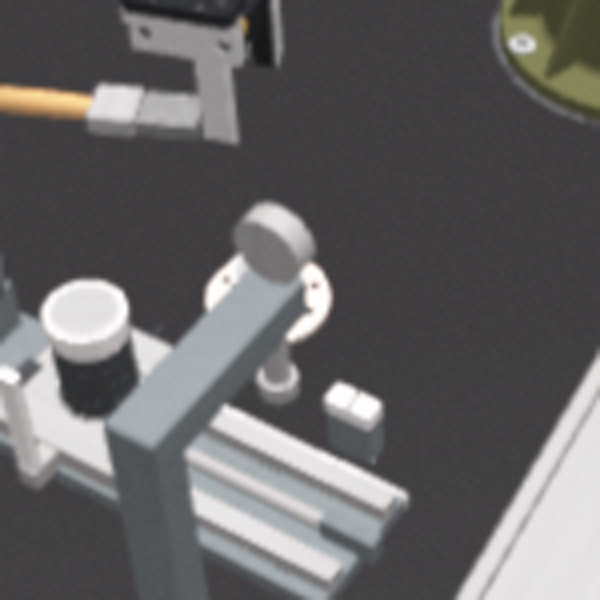

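```bash
python3 -c "
from h import *
plan((.525,-.309,.19),0)"
```

```text
shift [ 71.9 198.2  -2. ] yaw now 11.12 turn_z 11.12 rows 5.0563052993632125
```

Call:
carry_out(moves="5 25 -2 0 0 3; 15 60 -2 0 0 6; 30 95 -2 0 0 9; 45 130 -2 0 0 11.1; 60 165 -2 0 0 11.1; 70 190 -2 0 0 11.1; 72 198 -2 0 0 11.1; 72 198 -2 0 0 11.1; 72 198 -2 0 0 11.1; 72 198 -2 0 0 11.1", grip=0.45)

```text
clock: 53.97
eef_pos: [0.525, -0.3078, 0.1904]
orientation: [[1.0, 0.001, -0.001], [0.001, -1.0, 0.001], [-0.001, -0.001, -1.0]]
force: [0.0, 0.8, 0.5]
width: 0.0516
```

```bash
python3 -c "
from h import *
s,p=held('w32',0); print(np.round(s['orientation'],3).tolist())
import json; json.dump([s['eef_pos'].tolist(),np.array(s['orientation']).tolist()],open('s32.json','w'))
"
```

```text
[ 0.525  -0.3078  0.1904] 0.0516273533870806 [0.  0.8 0.5]
[[1.0, 0.001, -0.001], [0.001, -1.0, 0.001], [-0.001, -0.001, -1.0]]
```

View pics/w32.png

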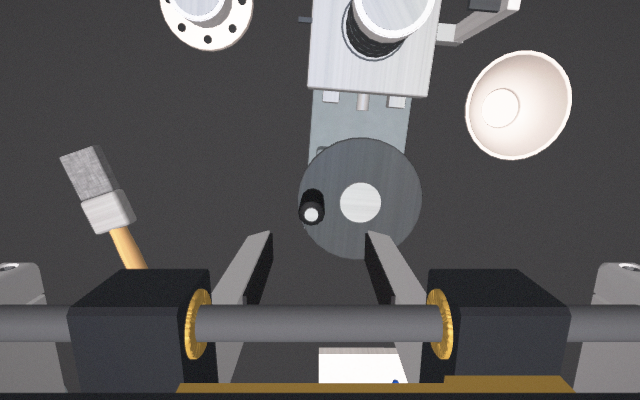

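Run:
```python
from h import *
crop('w32',280,120,440,270,5,'w32c')
```

```text
(no output)
```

View pics/w32c.png

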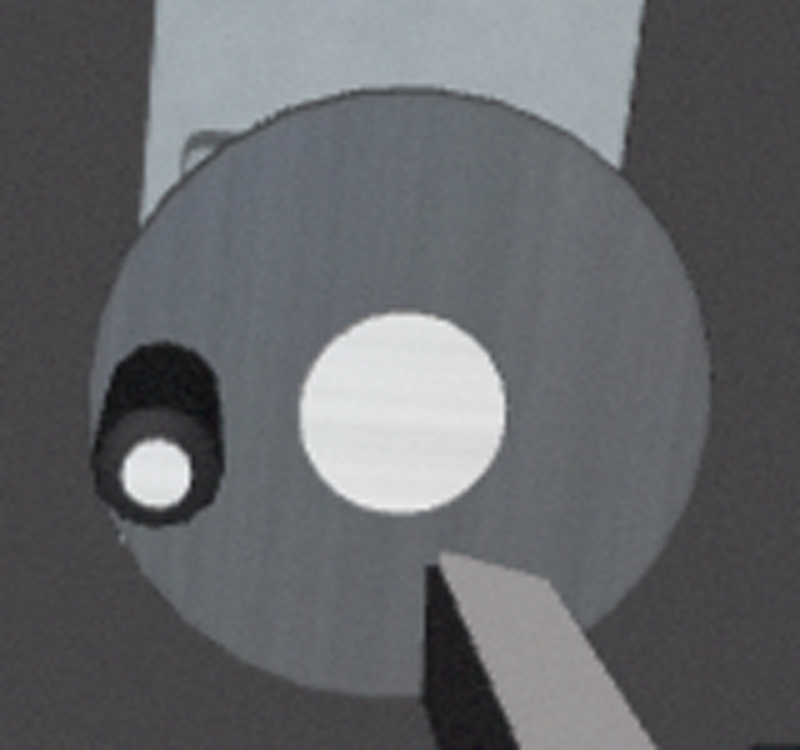

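Run:
```python
from h import *
s=manip.observe(); p=snap('wrist')
X=lambda u:280+(u+.5)/5-.5
Y=lambda u:120+(u+.5)/5-.5
c,e=fitcirc(p,s,.078,.056,X(90),X(712),Y(90),Y(695)); print('wheel rim',c,e)
h=at_z(p,(X(402),Y(412)),.080,s); print('hub',h)
t=at_z(p,(X(157),Y(468)),.130,s); print('handle top',t)
b=at_z(p,(X(163),Y(398)),.080,s); print('handle base',b)
d=t[:2]-c; print(d,np.linalg.norm(d),np.degrees(np.arctan2(d[1],d[0])))
plan((t[0],t[1],.095),0)
```

```text
wheel rim [ 0.56168617 -0.30846141] [-1.01  1.01 -0.92  1.2 ]
hub [ 0.56172132 -0.30892959  0.08      ]
handle top [ 0.51961885 -0.30552101  0.13      ]
handle base [ 0.51958152 -0.30646122  0.08      ]
[-0.04206732  0.00294039] 0.04216995810663573 176.0016824091775
shift [-5.6 -2.5 96.1] yaw now 0.06 turn_z 0.06 rows 2.309244190889599
```

Call:
carry_out(moves="-5.5 -2 20 0 0 0; -5.5 -2 45 0 0 0; -5.5 -2 70 0 0 0; -5.5 -2 88 0 0 0; -5.5 -2 98 0 0 0; -5.5 -2 100 0 0 0; -5.5 -2 100 0 0 0; -5.5 -2 100 0 0 0")

```text
clock: 54.73
eef_pos: [0.5205, -0.3073, 0.0922]
orientation: [[1.0, 0.0, 0.002], [0.0, -1.0, -0.001], [0.002, 0.001, -1.0]]
force: [-0.4, 0.3, -0.2]
width: 0.0517
```

Call:
carry_out(moves="0 0 0 0 0 0; 0 0 0 0 0 0; 0 0 0 0 0 0; 0 0 0 0 0 0; 0 0 0 0 0 0; 0 0 0 0 0 0; 0 0 0 0 0 0; 0 0 0 0 0 0; 0 0 0 0 0 0", grip=1, grip_force=35)

```text
clock: 55.48
eef_pos: [0.5196, -0.3072, 0.091]
orientation: [[1.0, -0.0, -0.001], [-0.0, -1.0, 0.0], [-0.001, -0.0, -1.0]]
force: [-5.4, 0.4, 5.8]
width: 0.0195
```

```bash
cat > crank.py <<'E'
import sys,numpy as np
a0=float(sys.argv[1]); step=float(sys.argv[2]); n=int(sys.argv[3]); r=42
out=[]
for i in range(1,n+1):
    a=np.radians(a0-step*i); b=np.radians(a0)
    out.append('%.1f %.1f 0 0 0 0'%(r*(np.cos(a)-np.cos(b)),-r*(np.sin(a)-np.sin(b))))
print('; '.join(out)); print('end',a0-step*n)
E
python3 crank.py 175.6 6 10
```

```text
0.6 -4.4 0 0 0 0; 1.6 -8.6 0 0 0 0; 3.0 -12.8 0 0 0 0; 4.9 -16.8 0 0 0 0; 7.2 -20.5 0 0 0 0; 9.9 -24.0 0 0 0 0; 12.9 -27.2 0 0 0 0; 16.3 -30.1 0 0 0 0; 19.9 -32.6 0 0 0 0; 23.7 -34.7 0 0 0 0
end 115.6
```

Call:
carry_out(moves="0.6 -4.4 0 0 0 0; 1.6 -8.6 0 0 0 0; 3.0 -12.8 0 0 0 0; 4.9 -16.8 0 0 0 0; 7.2 -20.5 0 0 0 0; 9.9 -24.0 0 0 0 0; 12.9 -27.2 0 0 0 0; 16.3 -30.1 0 0 0 0; 19.9 -32.6 0 0 0 0; 23.7 -34.7 0 0 0 0")

```text
clock: 56.32
eef_pos: [0.5437, -0.2723, 0.091]
orientation: [[1.0, -0.0, -0.0], [-0.0, -1.0, -0.0], [-0.0, 0.0, -1.0]]
force: [-4.1, -0.5, 4.1]
width: 0.0192
```

```bash
python3 -c "
from h import *
s,p=held('w33',0)
d=s['eef_pos'][:2]-np.array([.5617,-.3087]); print(np.linalg.norm(d),np.degrees(np.arctan2(d[1],d[0])))
"; python3 crank.py 115.6 9 20
```

```text
[ 0.5437 -0.2723  0.091 ] 0.01922614825927543 [-4.1 -0.5  4.1]
0.04059530110706819 116.31733522201901
6.1 -2.4 0 0 0 0; 12.6 -3.8 0 0 0 0; 19.2 -4.1 0 0 0 0; 25.7 -3.4 0 0 0 0; 32.1 -1.7 0 0 0 0; 38.1 0.9 0 0 0 0; 43.7 4.5 0 0 0 0; 48.6 8.9 0 0 0 0; 52.7 14.0 0 0 0 0; 56.0 19.7 0 0 0 0; 58.4 25.9 0 0 0 0; 59.8 32.3 0 0 0 0; 60.1 38.9 0 0 0 0; 59.5 45.5 0 0 0 0; 57.8 51.8 0 0 0 0; 55.1 57.9 0 0 0 0; 51.5 63.4 0 0 0 0; 47.1 68.3 0 0 0 0; 42.0 72.4 0 0 0 0; 36.3 75.8 0 0 0 0
end -64.4
```

View pics/w33.png

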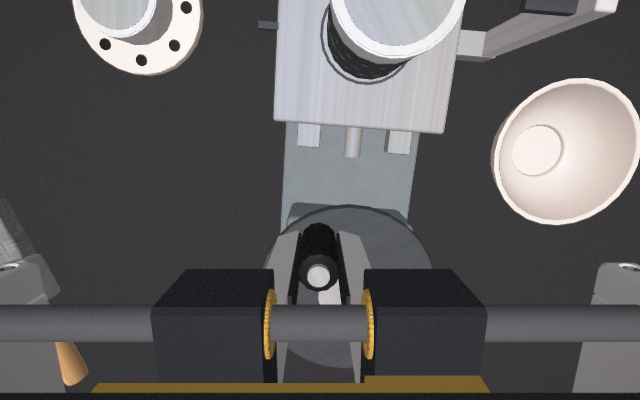

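Call:
carry_out(moves="6.1 -2.4 0 0 0 0; 12.6 -3.8 0 0 0 0; 19.2 -4.1 0 0 0 0; 25.7 -3.4 0 0 0 0; 32.1 -1.7 0 0 0 0; 38.1 0.9 0 0 0 0; 43.7 4.5 0 0 0 0; 48.6 8.9 0 0 0 0; 52.7 14.0 0 0 0 0; 56.0 19.7 0 0 0 0; 58.4 25.9 0 0 0 0; 59.8 32.3 0 0 0 0; 60.1 38.9 0 0 0 0; 59.5 45.5 0 0 0 0; 57.8 51.8 0 0 0 0; 55.1 57.9 0 0 0 0; 51.5 63.4 0 0 0 0; 47.1 68.3 0 0 0 0; 42.0 72.4 0 0 0 0; 36.3 75.8 0 0 0 0")

```text
clock: 58.03
eef_pos: [0.581, -0.3477, 0.091]
orientation: [[1.0, 0.001, 0.002], [0.001, -1.0, 0.001], [0.002, -0.001, -1.0]]
force: [1.3, 5.8, 5.0]
width: 0.0195
```

```bash
python3 -c "
from h import *
s,p=held('w34',0)
d=s['eef_pos'][:2]-np.array([.5617,-.3087]); print(np.linalg.norm(d),np.degrees(np.arctan2(d[1],d[0])))
"; python3 crank.py -64.4 12 20
```

```text
[ 0.581  -0.3477  0.091 ] 0.01954763459013127 [1.3 5.8 5. ]
0.04350188960266051 -63.609557555675934
-8.3 2.9 0 0 0 0; -17.0 4.1 0 0 0 0; -25.7 3.4 0 0 0 0; -34.2 1.0 0 0 0 0; -41.9 -3.2 0 0 0 0; -48.6 -8.9 0 0 0 0; -53.9 -15.9 0 0 0 0; -57.7 -23.8 0 0 0 0; -59.8 -32.3 0 0 0 0; -60.0 -41.1 0 0 0 0; -58.4 -49.7 0 0 0 0; -55.1 -57.9 0 0 0 0; -50.1 -65.1 0 0 0 0; -43.8 -71.2 0 0 0 0; -36.3 -75.8 0 0 0 0; -28.0 -78.7 0 0 0 0; -19.3 -79.9 0 0 0 0; -10.6 -79.2 0 0 0 0; -2.1 -76.7 0 0 0 0; 5.6 -72.5 0 0 0 0
end -304.4
```

View pics/w34.png

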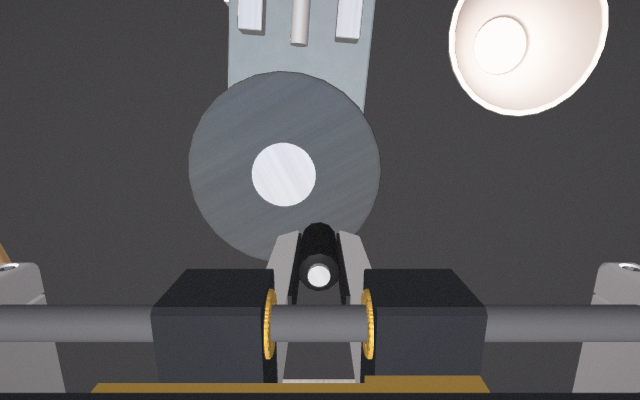

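Call:
carry_out(moves="-8.3 2.9 0 0 0 0; -17.0 4.1 0 0 0 0; -25.7 3.4 0 0 0 0; -34.2 1.0 0 0 0 0; -41.9 -3.2 0 0 0 0; -48.6 -8.9 0 0 0 0; -53.9 -15.9 0 0 0 0; -57.7 -23.8 0 0 0 0; -59.8 -32.3 0 0 0 0; -60.0 -41.1 0 0 0 0; -58.4 -49.7 0 0 0 0; -55.1 -57.9 0 0 0 0; -50.1 -65.1 0 0 0 0; -43.8 -71.2 0 0 0 0; -36.3 -75.8 0 0 0 0; -28.0 -78.7 0 0 0 0; -19.3 -79.9 0 0 0 0; -10.6 -79.2 0 0 0 0; -2.1 -76.7 0 0 0 0; 5.6 -72.5 0 0 0 0")

```text
clock: 59.75
eef_pos: [0.586, -0.2761, 0.0909]
orientation: [[1.0, 0.0, -0.001], [0.0, -1.0, -0.001], [-0.001, 0.001, -1.0]]
force: [-8.6, -5.0, 8.1]
width: 0.0192
```

```bash
python3 -c "
from h import *
s,p=held('w35',0)
d=s['eef_pos'][:2]-np.array([.5617,-.3087]); print(np.linalg.norm(d),np.degrees(np.arctan2(d[1],d[0]))-360)
"; python3 crank.py -304.4 12 20
```

```text
[ 0.586  -0.2761  0.0909] 0.01921732931005714 [-8.6 -5.   8.1]
0.04061974074534051 -306.68249635878203
6.7 5.7 0 0 0 0; 12.0 12.6 0 0 0 0; 15.8 20.6 0 0 0 0; 17.9 29.1 0 0 0 0; 18.1 37.9 0 0 0 0; 16.6 46.5 0 0 0 0; 13.2 54.6 0 0 0 0; 8.3 61.9 0 0 0 0; 1.9 67.9 0 0 0 0; -5.6 72.5 0 0 0 0; -13.9 75.5 0 0 0 0; -22.6 76.6 0 0 0 0; -31.3 76.0 0 0 0 0; -39.7 73.5 0 0 0 0; -47.5 69.3 0 0 0 0; -54.1 63.6 0 0 0 0; -59.5 56.7 0 0 0 0; -63.3 48.7 0 0 0 0; -65.4 40.2 0 0 0 0; -65.6 31.4 0 0 0 0
end -544.4
```

Call:
carry_out(moves="6.7 5.7 0 0 0 0; 12.0 12.6 0 0 0 0; 15.8 20.6 0 0 0 0; 17.9 29.1 0 0 0 0; 18.1 37.9 0 0 0 0; 16.6 46.5 0 0 0 0; 13.2 54.6 0 0 0 0; 8.3 61.9 0 0 0 0; 1.9 67.9 0 0 0 0; -5.6 72.5 0 0 0 0; -13.9 75.5 0 0 0 0; -22.6 76.6 0 0 0 0; -31.3 76.0 0 0 0 0; -39.7 73.5 0 0 0 0; -47.5 69.3 0 0 0 0; -54.1 63.6 0 0 0 0; -59.5 56.7 0 0 0 0; -63.3 48.7 0 0 0 0; -65.4 40.2 0 0 0 0; -65.6 31.4 0 0 0 0")

```text
clock: 61.47
eef_pos: [0.5195, -0.3073, 0.091]
orientation: [[1.0, -0.0, -0.0], [-0.0, -1.0, -0.001], [-0.0, 0.001, -1.0]]
force: [0.3, -4.6, 3.4]
width: 0.0196
```

```bash
python3 -c "
from h import *
s,p=held('w36',0)
d=s['eef_pos'][:2]-np.array([.5617,-.3087]); print(np.linalg.norm(d),np.degrees(np.arctan2(d[1],d[0]))-720)
snap('top','t36'); crop('t36',300,110,480,290,4,'t36c')
"; python3 crank.py -544.4 12 20
```

```text
[ 0.5195 -0.3073  0.091 ] 0.01955395171868721 [ 0.3 -4.6  3.4]
0.042216075884569514 -541.9232094515228
1.6 -8.6 0 0 0 0; 4.9 -16.8 0 0 0 0; 9.9 -24.0 0 0 0 0; 16.3 -30.1 0 0 0 0; 23.7 -34.7 0 0 0 0; 32.0 -37.6 0 0 0 0; 40.7 -38.8 0 0 0 0; 49.5 -38.1 0 0 0 0; 57.9 -35.6 0 0 0 0; 65.6 -31.4 0 0 0 0; 72.3 -25.7 0 0 0 0; 77.6 -18.8 0 0 0 0; 81.4 -10.9 0 0 0 0; 83.5 -2.3 0 0 0 0; 83.8 6.4 0 0 0 0; 82.2 15.1 0 0 0 0; 78.8 23.2 0 0 0 0; 73.9 30.4 0 0 0 0; 67.5 36.5 0 0 0 0; 60.0 41.1 0 0 0 0
end -784.4
```

View pics/t36c.png

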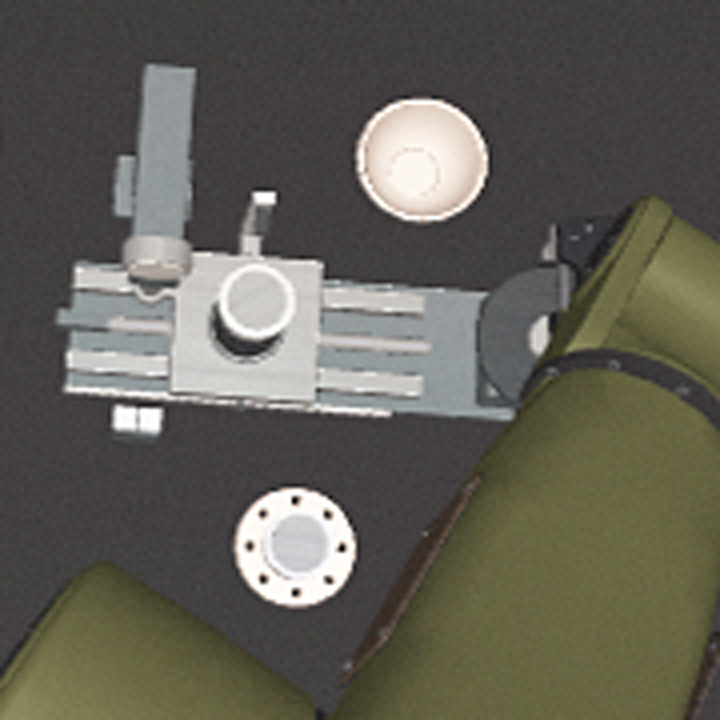

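Call:
carry_out(moves="1.6 -8.6 0 0 0 0; 4.9 -16.8 0 0 0 0; 9.9 -24.0 0 0 0 0; 16.3 -30.1 0 0 0 0; 23.7 -34.7 0 0 0 0; 32.0 -37.6 0 0 0 0; 40.7 -38.8 0 0 0 0; 49.5 -38.1 0 0 0 0; 57.9 -35.6 0 0 0 0; 65.6 -31.4 0 0 0 0; 72.3 -25.7 0 0 0 0; 77.6 -18.8 0 0 0 0; 81.4 -10.9 0 0 0 0; 83.5 -2.3 0 0 0 0; 83.8 6.4 0 0 0 0; 82.2 15.1 0 0 0 0; 78.8 23.2 0 0 0 0; 73.9 30.4 0 0 0 0; 67.5 36.5 0 0 0 0; 60.0 41.1 0 0 0 0")

```text
clock: 63.23
eef_pos: [0.5808, -0.3478, 0.091]
orientation: [[1.0, 0.001, 0.002], [0.001, -1.0, 0.001], [0.002, -0.001, -1.0]]
force: [2.5, 4.0, 5.3]
width: 0.0195
```

Call:
carry_out(moves="-8.3 2.9 0 0 0 0; -17.0 4.1 0 0 0 0; -25.7 3.4 0 0 0 0; -34.2 1.0 0 0 0 0; -41.9 -3.2 0 0 0 0; -48.6 -8.9 0 0 0 0; -53.9 -15.9 0 0 0 0; -57.7 -23.8 0 0 0 0; -59.8 -32.3 0 0 0 0; -60.0 -41.1 0 0 0 0; -58.4 -49.7 0 0 0 0; -55.1 -57.9 0 0 0 0; -50.1 -65.1 0 0 0 0; -43.8 -71.2 0 0 0 0; -36.3 -75.8 0 0 0 0; -28.0 -78.7 0 0 0 0; -19.3 -79.9 0 0 0 0; -10.6 -79.2 0 0 0 0; -2.1 -76.7 0 0 0 0; 5.6 -72.5 0 0 0 0")

```text
clock: 64.9
eef_pos: [0.5854, -0.2756, 0.0909]
orientation: [[1.0, 0.0, -0.002], [0.0, -1.0, -0.0], [-0.002, 0.0, -1.0]]
force: [-10.7, -7.6, 9.4]
width: 0.0197
```

```bash
python3 -c "
from h import *
s,p=held('w37',0)
d=s['eef_pos'][:2]-np.array([.5617,-.3087]); print(np.linalg.norm(d),np.degrees(np.arctan2(d[1],d[0])))
snap('top','t37'); crop('t37',300,110,480,290,4,'t37c')
snap('scene','s37'); crop('s37',170,130,370,300,4,'s37c')
"
```

```text
[ 0.5854 -0.2756  0.0909] 0.01972546412652483 [-10.7  -7.6   9.4]
0.040685599568336776 54.44373531033168
```

View pics/t37c.png

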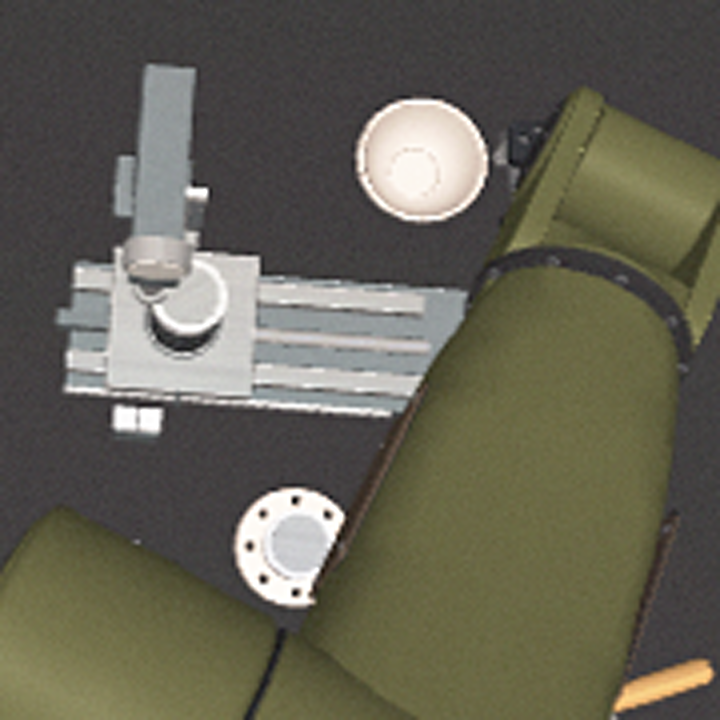

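View pics/s37c.png

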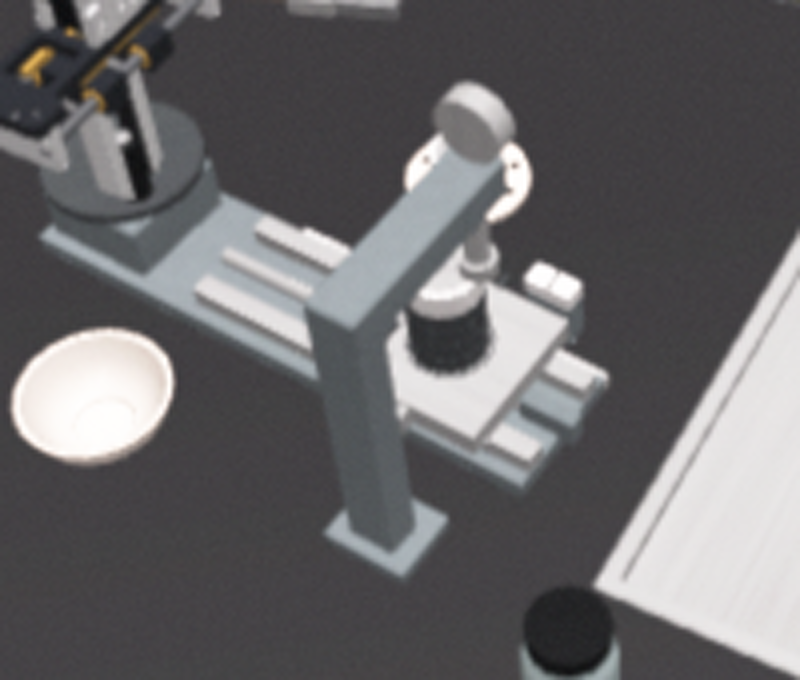

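Call:
carry_out(moves="6.7 5.7 0 0 0 0; 12.0 12.6 0 0 0 0; 15.8 20.6 0 0 0 0; 17.9 29.1 0 0 0 0; 18.1 37.9 0 0 0 0; 16.6 46.5 0 0 0 0; 13.2 54.6 0 0 0 0; 8.3 61.9 0 0 0 0; 1.9 67.9 0 0 0 0; -5.6 72.5 0 0 0 0; -13.9 75.5 0 0 0 0; -22.6 76.6 0 0 0 0; -31.3 76.0 0 0 0 0; -39.7 73.5 0 0 0 0; -47.5 69.3 0 0 0 0; -54.1 63.6 0 0 0 0; -59.5 56.7 0 0 0 0; -63.3 48.7 0 0 0 0; -65.4 40.2 0 0 0 0; -65.6 31.4 0 0 0 0")

```text
clock: 66.72
eef_pos: [0.5195, -0.3067, 0.0909]
orientation: [[1.0, -0.0, -0.001], [-0.0, -1.0, -0.0], [-0.001, 0.0, -1.0]]
force: [0.9, -5.5, 5.4]
width: 0.0196
```

```bash
python3 -c "
from h import *
s,p=held('w38',0)
d=s['eef_pos'][:2]-np.array([.5617,-.3087]); print(np.linalg.norm(d),np.degrees(np.arctan2(d[1],d[0])))
snap('top','t38'); crop('t38',310,150,390,230,9,'t38c')
snap('scene','s38'); crop('s38',260,170,340,250,9,'s38c')
"
```

```text
[ 0.5195 -0.3067  0.0909] 0.019564020566623513 [ 0.9 -5.5  5.4]
0.04220322311831537 177.29088964097332
```

View pics/t38c.png

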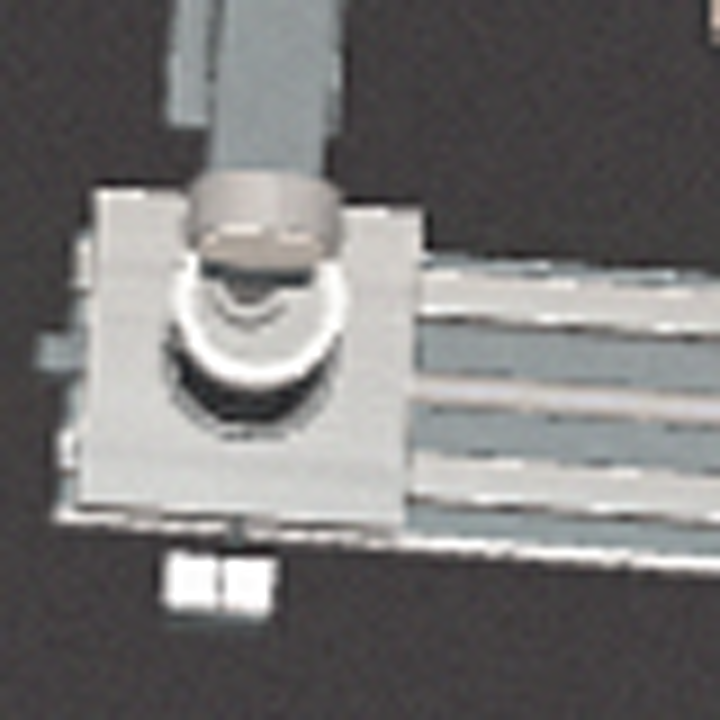

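View pics/s38c.png

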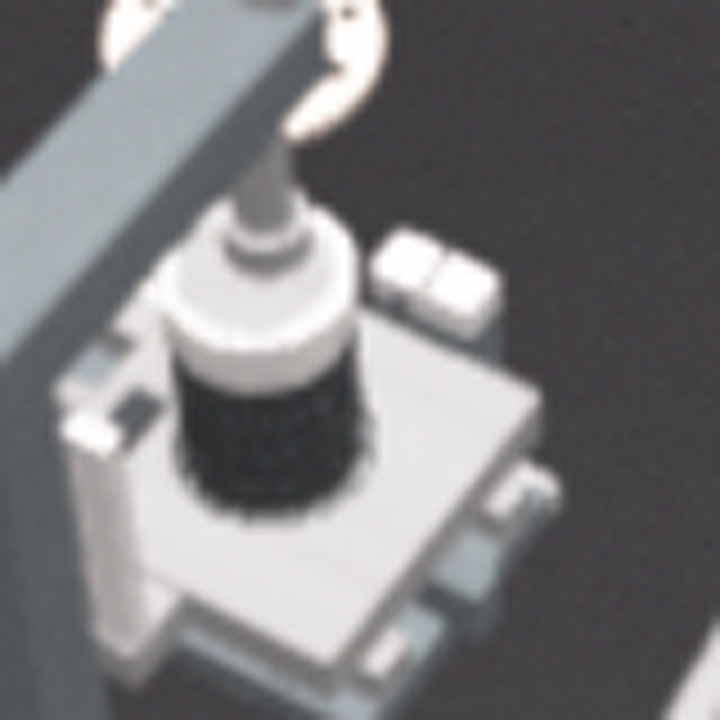

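View pics/w38.png

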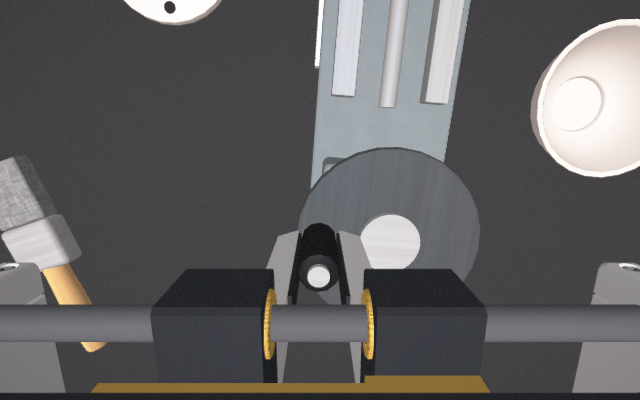

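Call:
carry_out(moves="0 0 0 0 0 0; 0 0 0 0 0 0; 0 0 0 0 0 0; 0 0 0 0 0 0; 0 0 -15 0 0 0; 0 0 -45 0 0 0; 0 0 -80 0 0 0; 0 0 -100 0 0 0; 0 0 -100 0 0 0", grip=0.45)

```text
clock: 67.62
eef_pos: [0.5213, -0.3079, 0.1956]
orientation: [[1.0, 0.0, 0.006], [0.0, -1.0, -0.004], [0.006, 0.004, -1.0]]
force: [-0.1, -0.5, -1.1]
width: 0.0515
```

```bash
python3 -c "
from h import *
plan((.43,-.08,.11),0)"
```

```text
shift [ -91.8 -228.2   84.2] yaw now 0.0 turn_z 0.0 rows 6.234648578230379
```

Call:
carry_out(moves="-25 -20 0 0 0 0; -55 -40 0 0 0 0; -80 -70 0 0 0 0; -91 -105 0 0 0 0; -91 -140 0 0 0 0; -91 -175 0 0 0 0; -91 -210 10 0 0 0; -91 -227 35 0 0 0; -91 -228 65 0 0 0; -91 -228 84 0 0 0; -91 -228 84 0 0 0; -91 -228 84 0 0 0; -91 -228 84 0 0 0")

```text
clock: 68.7
eef_pos: [0.4294, -0.0794, 0.1077]
orientation: [[1.0, -0.0, 0.001], [-0.0, -1.0, -0.0], [0.001, 0.0, -1.0]]
force: [0.1, 0.6, 0.6]
width: 0.0513
```

```bash
python3 -c "
from h import *
s,p=held('w39',0); print(np.round(s['orientation'],4).tolist())
import json; json.dump([s['eef_pos'].tolist(),np.array(s['orientation']).tolist()],open('s39.json','w'))
"
```

```text
[ 0.4294 -0.0794  0.1077] 0.05132539110126056 [0.1 0.6 0.6]
[[1.0, -0.0004, 0.0008], [-0.0004, -1.0, -0.0002], [0.0008, 0.0002, -1.0]]
```

View pics/w39.png

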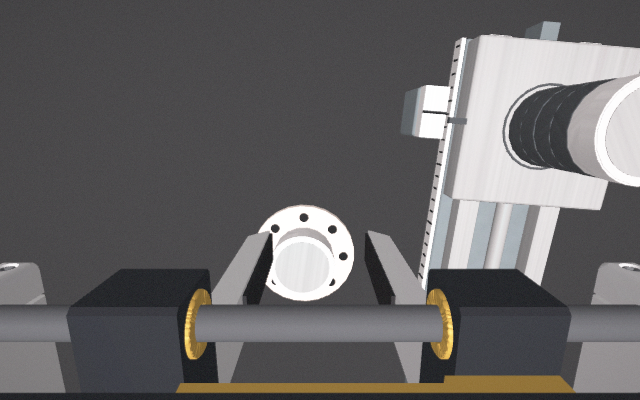

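```bash
python3 -c "
from h import *
crop('w39',395,80,485,150,8,'w39c')"
```

```text
(no output)
```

View pics/w39c.png

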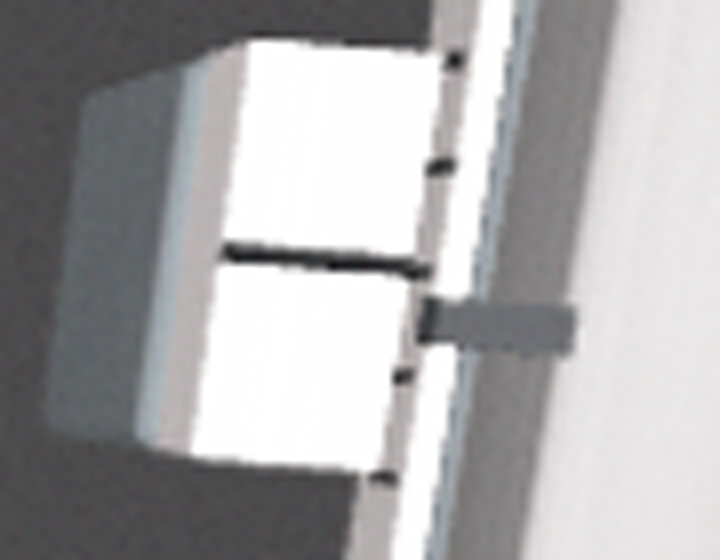

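```bash
cat > gap.py <<'E'
from h import *
import json,sys
def gap(sf,pts,x0,y0,k):
    e,o=json.load(open(sf)); s=dict(eef_pos=e,orientation=o); p=snap('wrist')
    A=lambda u,v: at_z(p,(x0+(u+.5)/k-.5,y0+(v+.5)/k-.5),.05,s)[:2]
    l0,l1,t0,t1=[A(*q) for q in pts]
    th=np.radians(-4.37); y=np.array([-np.sin(th),np.cos(th)]); x=np.array([np.cos(th),np.sin(th)])
    print('line y',l0@y,l1@y,'ptr y',t0@y,t1@y,'x',l0@x,l1@x,t0@x,t1@x)
    print('gap mm (line-ptr)',((l0+l1)/2-(t0+t1)/2)@y*1000, (l1-t0)@y*1000)
    for v in (l1-l0,t1-t0): print('dir',np.degrees(np.arctan2(v[1],v[0])))
E
python3 -c "
from gap import *
gap('s39.json',[(225,252),(408,265),(430,318),(572,331)],395,80,8)"
```

```text
line y 0.03348902755463344 0.03361737790751136 ptr y 0.029452064194299906 0.029310602954977456 x 0.49879703649227664 0.5143923009672011 0.5169753950735365 0.529201422706241
gap mm (line-ptr) 4.171869156433725 4.165313713211457
dir -3.8984615083222725
dir -5.032911172376125
```

```bash
python3 -c "
from h import *
plan((.5195,-.3067,.195),0)"
```

```text
shift [ 90.2 227.2 -86.8] yaw now -0.02 turn_z -0.02 rows 6.220704854242657
```

Call:
carry_out(moves="0 0 -30 0 0 0; 0 0 -65 0 0 0; 0 15 -87 0 0 0; 0 50 -87 0 0 0; 0 85 -87 0 0 0; 5 120 -87 0 0 0; 20 155 -87 0 0 0; 45 185 -87 0 0 0; 70 210 -87 0 0 0; 90 227 -87 0 0 0; 90 227 -87 0 0 0; 90 227 -87 0 0 0; 90 227 -87 0 0 0")

```text
clock: 69.88
eef_pos: [0.5186, -0.3058, 0.1943]
orientation: [[1.0, -0.0, 0.0], [-0.0, -1.0, -0.0], [0.0, 0.0, -1.0]]
force: [-0.1, -0.4, 0.4]
width: 0.0515
```

```bash
python3 -c "
from h import *
held('w40',0)
crop('w40',260,120,440,270,4,'w40c')"
```

```text
[ 0.5186 -0.3058  0.1943] 0.05146577352924453 [-0.1 -0.4  0.4]
```

View pics/w40c.png

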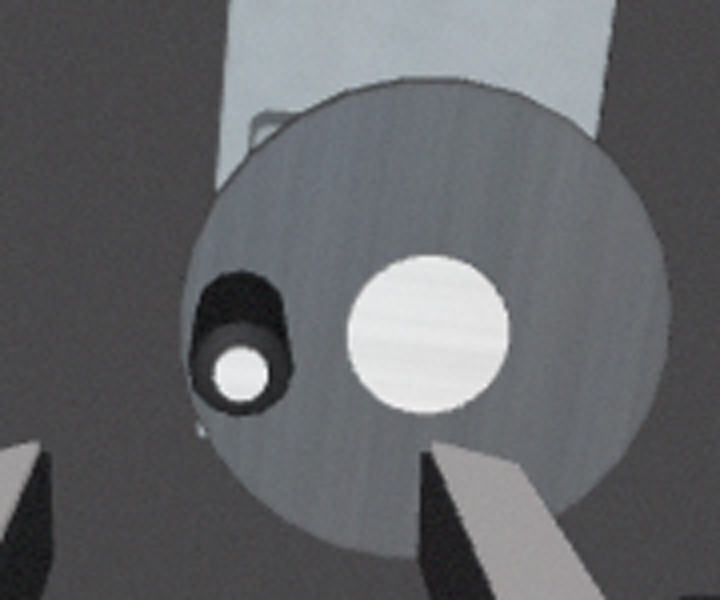

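```bash
python3 -c "
from h import *
s=manip.observe(); p=snap('wrist')
t=at_z(p,(260+240.5/4,120+371/4),.13,s); b=at_z(p,(260+240/4,120+314/4),.08,s); c=at_z(p,(260+428/4,120+334/4),.08,s); print(t,b,c)
d=b-c; print(np.degrees(np.arctan2(d[1],d[0])))
plan((t[0],t[1],.091),0)"
```

```text
[ 0.51982846 -0.30397337  0.13      ] [ 0.51997677 -0.30448924  0.08      ] [ 0.56199771 -0.30905206  0.08      ]
173.80284553908893
shift [  1.2  -1.7 103.6] yaw now 0.02 turn_z 0.02 rows 2.4849135629768266
```

Call:
carry_out(moves="1 -1.2 20 0 0 0; 1 -1.2 45 0 0 0; 1 -1.2 70 0 0 0; 1 -1.2 90 0 0 0; 1 -1.2 101 0 0 0; 1 -1.2 103 0 0 0; 1 -1.2 103 0 0 0; 1 -1.2 103 0 0 0")

```text
clock: 70.65
eef_pos: [0.5205, -0.3052, 0.0924]
orientation: [[1.0, 0.0, 0.002], [0.0, -1.0, -0.001], [0.002, 0.001, -1.0]]
force: [0.5, -0.7, -0.2]
width: 0.0518
```

Call:
carry_out(moves="0 0 0 0 0 0; 0 0 0 0 0 0; 0 0 0 0 0 0; 0 0 0 0 0 0; 0 0 0 0 0 0; 0 0 0 0 0 0; 0 0 0 0 0 0; 0 0 0 0 0 0; 0 0 0 0 0 0", grip=1, grip_force=35)

```text
clock: 71.4
eef_pos: [0.5198, -0.305, 0.0909]
orientation: [[1.0, 0.0, -0.0], [0.0, -1.0, 0.0], [-0.0, -0.0, -1.0]]
force: [-5.5, -0.4, 4.6]
width: 0.019
```

```bash
python3 crank.py 173.8 5.2 8
```

```text
0.6 -3.8 0 0 0 0; 1.5 -7.5 0 0 0 0; 2.8 -11.1 0 0 0 0; 4.3 -14.5 0 0 0 0; 6.2 -17.8 0 0 0 0; 8.4 -21.0 0 0 0 0; 10.8 -23.9 0 0 0 0; 13.5 -26.6 0 0 0 0
end 132.20000000000002
```

Call:
carry_out(moves="0.6 -3.8 0 0 0 0; 1.5 -7.5 0 0 0 0; 2.8 -11.1 0 0 0 0; 4.3 -14.5 0 0 0 0; 6.2 -17.8 0 0 0 0; 8.4 -21.0 0 0 0 0; 10.8 -23.9 0 0 0 0; 13.5 -26.6 0 0 0 0; 13.5 -26.6 0 0 0 0; 13.5 -26.6 0 0 0 0; 13.5 -26.6 0 0 0 0")

```text
clock: 72.32
eef_pos: [0.5341, -0.278, 0.091]
orientation: [[1.0, 0.0, 0.001], [0.0, -1.0, 0.0], [0.001, -0.0, -1.0]]
force: [3.1, 1.5, 3.5]
width: 0.0194
```

Call:
carry_out(moves="0 0 0 0 0 0; 0 0 0 0 0 0; 0 0 0 0 0 0; 0 0 0 0 0 0; 0 0 -15 0 0 0; 0 0 -45 0 0 0; 0 0 -80 0 0 0; 0 0 -100 0 0 0; 0 0 -100 0 0 0", grip=0.45)

```text
clock: 73.07
eef_pos: [0.5347, -0.2792, 0.1957]
orientation: [[1.0, -0.0, 0.006], [-0.0, -1.0, -0.004], [0.006, 0.004, -1.0]]
force: [0.1, 0.0, -0.0]
width: 0.0516
```

```bash
python3 -c "
from h import *
plan((.45,-.065,.11),0)"
```

```text
shift [ -85.3 -214.5   84.4] yaw now -0.0 turn_z -0.0 rows 5.894097077380422
```

Call:
carry_out(moves="-25 -20 0 0 0 0; -55 -40 0 0 0 0; -80 -65 0 0 0 0; -95 -95 0 0 0 0; -95 -130 0 0 0 0; -95 -165 0 0 0 0; -95 -195 10 0 0 0; -95 -209 35 0 0 0; -95 -209 65 0 0 0; -95 -209 88 0 0 0; -95 -209 88 0 0 0; -95 -209 88 0 0 0; -95 -209 88 0 0 0; -95 -209 88 0 0 0")

```text
clock: 74.23
eef_pos: [0.4391, -0.0697, 0.1042]
orientation: [[1.0, -0.0, 0.002], [-0.0, -1.0, -0.0], [0.002, 0.0, -1.0]]
force: [-0.2, -0.4, 0.4]
width: 0.0518
```

```bash
python3 -c "
from h import *
s,p=held('w41',0)
import json; json.dump([s['eef_pos'].tolist(),np.array(s['orientation']).tolist()],open('s41.json','w'))
crop('w41',370,80,490,150,6.5,'w41c')
"
```

```text
[ 0.4391 -0.0697  0.1042] 0.05179873423847494 [-0.2 -0.4  0.4]
```

View pics/w41.png

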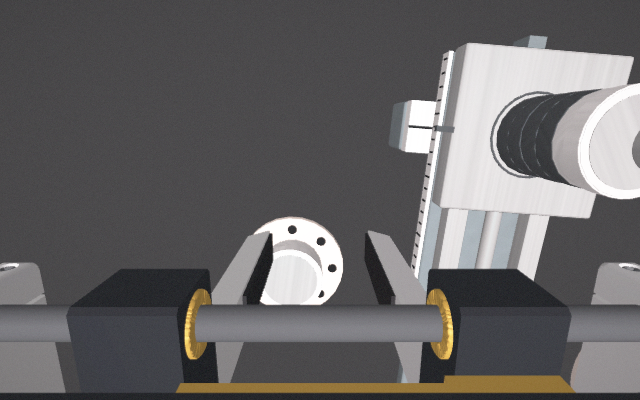

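View pics/w41c.png

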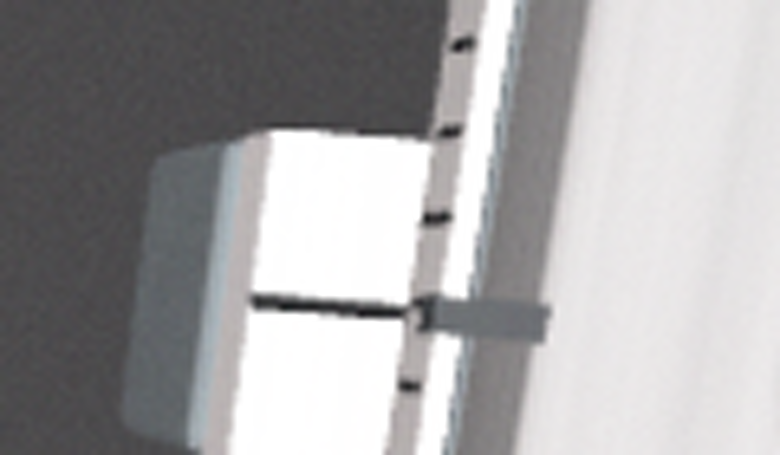

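```bash
python3 -c "
from gap import *
gap('s41.json',[(255,300),(403,312),(430,314.5),(545,324)],370,80,6.5)"
python3 -c "
from h import *
crop('w41',405,110,465,145,13,'w41d')"
```

```text
line y 0.03356709515446354 0.03353361573592259 ptr y 0.03349634165673898 0.03345258543089537 x 0.49891649870642873 0.5143846250074233 0.5172161047044648 0.5292742999864047
gap mm (line-ptr) 0.07589190137588366 0.037274079183607305
dir -4.494011554482827
dir -4.577911383551487
```

View pics/w41d.png

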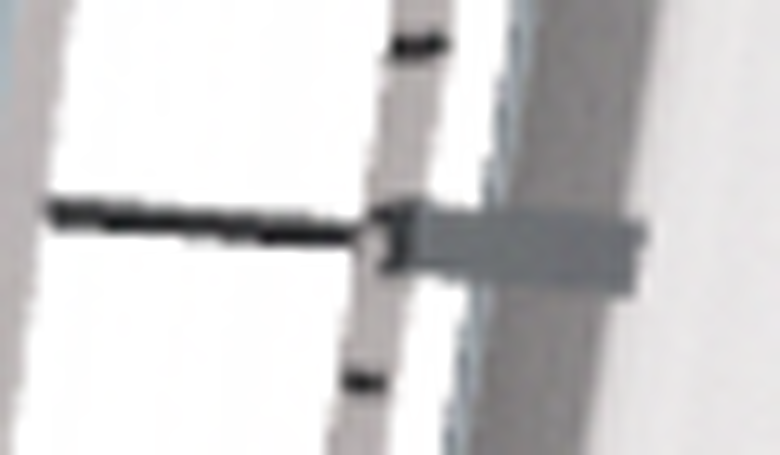

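Call:
carry_out(moves="-5 5 -30 0 0 0; -10 20 -65 0 0 0; -20 50 -100 0 0 0; -30 80 -130 0 0 0; -40 110 -130 0 0 0; -50 140 -130 0 0 0; -60 170 -130 0 0 0; -60 170 -130 0 0 0; -60 170 -130 0 0 0; -60 170 -130 0 0 0")

```text
clock: 75.17
eef_pos: [0.3786, -0.2391, 0.2332]
orientation: [[1.0, -0.0, 0.001], [-0.0, -1.0, -0.0], [0.001, 0.0, -1.0]]
force: [0.3, 0.3, -0.5]
width: 0.0518
```

```bash
python3 -c "
from h import *
s,p=held('w42',0); snap('top','t42'); snap('scene','s42')
crop('s42',170,130,480,320,2.5,'s42c')
crop('t42',190,110,470,310,2.8,'t42c')
"
```

```text
[ 0.3786 -0.2391  0.2332] 0.05178418877857662 [ 0.3  0.3 -0.5]
```

View pics/w42.png

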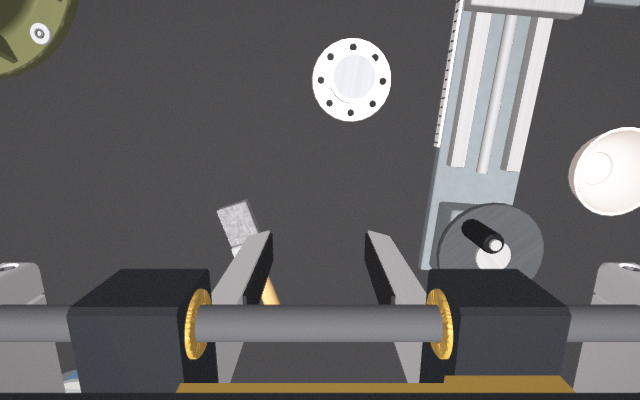

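View pics/s42c.png

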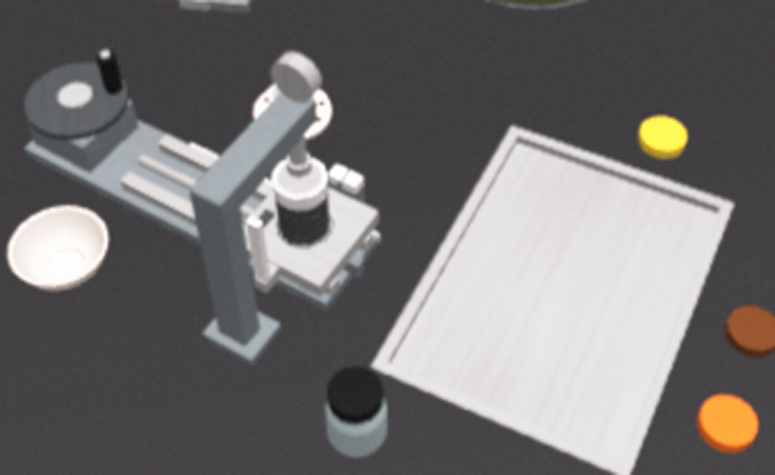

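View pics/t42c.png

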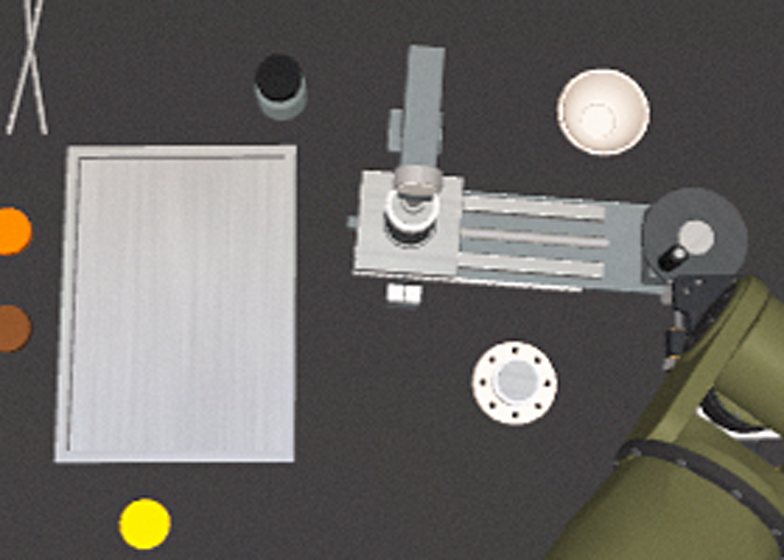

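All checks hold: the used tin is upright on the plate at (352,78), the four discs and tin are under the ram, the pointer is on the line, and the jar, bowl and brush are untouched. I hand the job in.

```bash
python3 -c "
from h import *
print(manip.observe()['clock'],manip.job_done())"
```

```text
the job is handed in; nothing more can be done
75.3167 None
```

The job is done and was handed in at 75 s; no verdict was reported.

- **Used tin:** I moved it to the desiccator plate first. After stacking, the camera showed it had been knocked half off the plate and was leaning on its edge. I regrasped it, levelled it and stood it back at the centre before cranking. The last pictures show it flat and centred there.
- **Stack:** The tray tin was the 20 mm one, confirmed by comparing camera views. One check, its apparent width in a single wrist image, was ambiguous between 20 and 34 mm. I stacked all four discs in the ring with the tin on top, so the lid should come level with the blade. I aligned each piece by camera to within about 1 mm, and the stack stayed upright through the cranking. I worked out the lid height from the part sizes and did not measure it against the blade.
- **Carriage:** I moved it only by the handwheel, about four turns. I stopped once to measure the remaining 4.2 mm, then cranked that off. The last check showed the pointer within about 0.1 mm of the frame line.
- **Everything else:** The jar, bowl and brush and the coloured look-alike discs were not touched. There are no spare discs, as all four were needed. The gripper is open and clear of everything.

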